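Run the filter units on the vacuum manifold

ROBOT

A 6-joint arm with a two-finger parallel gripper is mounted at the origin on the work surface. World frame = base frame: x ahead of the robot, y to its left, z up, the work surface at z = 0. Lengths are in m, angles in rad, forces in N, time in s.
With the tool pointing down it reaches from about 0.225 to 0.875 m from the base axis. Payload 3.4 kg.
Tool frame: the origin (TCP) lies on the mounting face of the last link; the fingertips stand 173 mm ahead of it and the grasp point (between the pads) lies 155 mm ahead of it; z points along the fingers, y is the line along which they close (so a half turn about z gives the same grasp; the last joint's range is limited). The gripper opens to 85 mm and grips with 20 to 120 N. Pads are 22 mm wide; open, the fingers measure 114 mm over their backs; the gripper's body (76 mm by 85 mm) begins 54 mm behind the grasp point. The pads swing forward as they close: fully open they stand 13 mm farther back than shut.
Start: joints at [-1.289, 0.276, 1.505, -0, 1.361, -0.121], TCP at [0.225, -0.529, 0.405] pointing down, gripper open.
Joint ranges: [-2.89, 2.89], [-0.75, 2.08], [0.22, 2.7], [-1.18, 4.32], [0.11, 2.71], [-2.7, 2.7]. Speed limits (rad/s): [2.57, 2.57, 3.14, 3.14, 3.14, 3.14].

INTERFACE

Orientations are given as a unit quaternion [w, x, y, z].
In Python, from rig import manip gives the robot as it stands.
- The arm moves only by the tool carry_out, never from a script. Its arguments are lists of equal length, an entry for each row: "linear": the shift along the world's x, y, z each as a share of 500 mm, from -1 to 1, a list of three; "angular": the turn, a rotation vector about the world's x, y, z each as a share of 0.08 rad, from -1 to 1, a list of three; "hand": the opening, from 0 (shut) to 1 (fully open). In form: {"linear": [[x, y, z], ...], "angular": [[rx, ry, rz], ...], "hand": [hand, ...]}. A call has 1 to 8 rows; each row shifts and turns the commanded pose from where the row before left it; what a row does not reach is not made up. A row lasts 1/12 s, in which the tool goes at most 41.7 mm and 7.16 degrees, less where a joint would pass 70% of its speed; a pose out of reach is approached as far as the arm can. A call with a number of a shift or a turn outside -1 to 1 is refused whole. A call with a gripper value outside its range is refused whole. The fingers move at their own pace and stop on an object; "force" is the grip in N (left out, the last holds). Time passes only in rows, so rows that do not move let the fingers close. It gives the time, the measured TCP pose, the force, the opening and the grip force at its end, in the units of the state.
- manip.get_state(): the state, without advancing time (a new reading comes with each control period).
- manip.get_image(name): name is "scene" or "top"; returns the picture (384x512x3 uint8, red, green, blue); there is no depth.
- manip.camera_params(name): a dict with "fx", "fy", "cx", "cy" (pixels), "k1" (the pictures are not rectified: a ray, as slopes to the right and down, at radius r is drawn at 1 + k1 r^2 times it, then the intrinsics apply), "view" (4x4, takes a point from world to camera coordinates). Camera axes: x right, y down, z forward; pixel columns grow to the right and rows downward; lengths in m; the calibration is good to about 2 mm. A picture is of the moment at which its call begins. camera_params takes no time and is no camera call.
- manip.sign_off(): hands the job in; it is judged then, once.
The state is a dict: "clock": time; "qpos": joint angles; "qd": joint speeds; "effort": joint torques, N m; "position": TCP position; "ee_rot": TCP orientation; "contact_force": force on the tool from outside, world axes, zero at the start; "moment": the same for the moment, N m; "width": finger opening in m; "gripper_force": force on a finger pad.
Only numpy, scipy, OpenCV 4.12 (cv2) and the standard library are available. Lean on these libraries where they do the work, as an engineer would, in place of code of your own. Each camera call takes 0.05 s, during which the arm holds its last target. There are 200 camera calls.

TASK

The vacuum was left on: first turn the manifold's valve fully shut, then stand every filter unit in a place of the manifold and close any place left over with a rubber stopper. With all three places filled, turn the valve fully open, let it draw for at least three seconds and turn it fully shut again before taking any unit out; then stand all the filter units in the pockets of the grey carrier. Stoppers may stay where they are, upright; do not disturb the other things on the bench.

Things in the scene. Friction and masses are not known exactly. Their poses are not given: they have to be found in the camera images.
- unit1: one of one to three identical filter units: squat off-white lidded pot with thin dark rings, 75 g, 48 mm tall. From below: foot 48 mm diameter, 14 mm high, 3 mm chamfer; body 52 mm diameter up to 39 mm; lid 55 mm diameter up to 48 mm. Starts upright on the bench, left front. Origin: centre of its underside; z up along its axis
- unit2: one of one to three identical filter units: squat off-white lidded pot with thin dark rings, 75 g, 48 mm tall. From below: foot 48 mm diameter, 14 mm high, 3 mm chamfer; body 52 mm diameter up to 39 mm; lid 55 mm diameter up to 48 mm. Starts upright on the bench, left front. Origin: centre of its underside; z up along its axis
- unit3: one of one to three identical filter units: squat off-white lidded pot with thin dark rings, 75 g, 48 mm tall. From below: foot 48 mm diameter, 14 mm high, 3 mm chamfer; body 52 mm diameter up to 39 mm; lid 55 mm diameter up to 48 mm. Starts upright on the bench, left front. Origin: centre of its underside; z up along its axis
- stopper1: one of two identical black rubber stoppers, 60 g, 50 mm tall. From below: foot 48 mm diameter and 14 mm high with a 3 mm chamfer, flange 55 mm diameter up to 20 mm, round grip knob 22 mm diameter from 20 to 50 mm. Starts upright on the bench among the filter units. Origin: centre of its underside; z up
- stopper2: one of two identical black rubber stoppers, 60 g, 50 mm tall. From below: foot 48 mm diameter and 14 mm high with a 3 mm chamfer, flange 55 mm diameter up to 20 mm, round grip knob 22 mm diameter from 20 to 50 mm. Starts upright on the bench among the filter units. Origin: centre of its underside; z up
- manifold: fixed steel three-place vacuum filtration manifold: 38 mm tube along its y axis, 34 mm up, carrying three open round heads 100 mm apart, 68 mm outer diameter, rims 75 mm above the bench. At its -y end (robot's right) follow the brass valve and a low pipe to a bench flange 283 mm from the middle. Origin: on the bench under the middle head; x away from the robot, z up
- place0 (a point): place in the manifold (right-hand head, next to the valve): centre of the floor of its pocket, 54 mm diameter and 11 mm deep, floor 64 mm above the bench. A filter unit or stopper stands in it on its foot, 3 mm clear all round, its origin at this point
- place1 (a point): place in the manifold (middle head): centre of the floor of its pocket, 54 mm diameter and 11 mm deep, floor 64 mm above the bench. A filter unit or stopper stands in it on its foot, 3 mm clear all round, its origin at this point
- place2 (a point): place in the manifold (left-hand head): centre of the floor of its pocket, 54 mm diameter and 11 mm deep, floor 64 mm above the bench. A filter unit or stopper stands in it on its foot, 3 mm clear all round, its origin at this point
- valve (a joint): angle of the vacuum valve's lever, rad: 0 = shut (lever across the tube, pointing to the manifold's -x, toward the robot), 1.571 = fully open (in line with the tube, pointing to its -y, away from the heads). Hard stops at both; grows counter-clockwise from above about valve_axis. Stays where it is left; starts open or nearly; about 0.2 N m to turn
- valve_axis (a point): on the valve's upright turning axis, 205 mm from the middle head along the tube, at the lever's mid height, 94 mm above the bench; its axes are those of the manifold
- lever_grip (a point): grip point on the lever, 62 mm out from the valve axis, mid height (94 mm above the bench). The lever's black sleeve is a level bar 15 mm wide and 13 mm thick, reaching from 22 to 88 mm out from the axis; free all round and above. This frame's -x points out along the lever
- carrier: grey plastic carrier block, fixed on the bench at the right front, 86 x 246 x 18 mm, with three shallow round pockets in a row along its y axis, 78 mm apart. Origin: centre of its underside
- pocket0 (a point): right-hand pocket of the carrier: centre of the pocket's floor, 6 mm above the bench; pocket 54 mm diameter, 12 mm deep. A filter unit stands in it on its foot with its origin at this point
- pocket1 (a point): middle pocket of the carrier: centre of the pocket's floor, 6 mm above the bench; pocket 54 mm diameter, 12 mm deep. A filter unit stands in it on its foot with its origin at this point
- pocket2 (a point): left-hand pocket of the carrier: centre of the pocket's floor, 6 mm above the bench; pocket 54 mm diameter, 12 mm deep. A filter unit stands in it on its foot with its origin at this point
- dish: bystander: flat culture dish, 62 mm diameter, 15 mm high, between the units and the manifold; origin centre of underside
- timer: bystander: square white lab timer lying flat, 62 x 62 x 16 mm, in front of the manifold; origin centre of underside
- marker: bystander: dark marker pen lying between carrier and manifold, 130 mm long along its x, 14 mm thick; origin under its barrel near the middle
- beaker: bystander: glass beaker, 68 mm diameter, 75 mm high, at the left end of the manifold; origin centre of underside
- washbottle: bystander: white bottle, 66 mm diameter, 150 mm high, at the left; origin centre of underside
- tipbox: bystander: blue tip box with clear lid, 87 x 122 x 73 mm, at the right; origin centre of underside
- forceps: bystander: steel forceps lying at the right, 120 mm long, 8 mm high; origin under the middle

How it is judged:
On the way, in this order (a step that is already met when the one before it is completed fails the run):
1. the vacuum valve is turned fully shut (value of joint valve below 0.1 rad), for 0.2 s.
2. with the valve shut, every filter unit stands in a place of the manifold and every other place holds a stopper (value of joint valve below 0.1 rad and ((distance between unit1 and place0 below 0.007 m and angle between unit1's own z axis and vertical below 0.12 rad) or (distance between unit1 and place1 below 0.007 m and angle between unit1's own z axis and vertical below 0.12 rad) or (distance between unit1 and place2 below 0.007 m and angle between unit1's own z axis and vertical below 0.12 rad)) and ((distance between unit2 and place0 below 0.007 m and angle between unit2's own z axis and vertical below 0.12 rad) or (distance between unit2 and place1 below 0.007 m and angle between unit2's own z axis and vertical below 0.12 rad) or (distance between unit2 and place2 below 0.007 m and angle between unit2's own z axis and vertical below 0.12 rad)) and ((distance between unit3 and place0 below 0.007 m and angle between unit3's own z axis and vertical below 0.12 rad) or (distance between unit3 and place1 below 0.007 m and angle between unit3's own z axis and vertical below 0.12 rad) or (distance between unit3 and place2 below 0.007 m and angle between unit3's own z axis and vertical below 0.12 rad)) and ((distance between unit1 and place0 below 0.007 m and angle between unit1's own z axis and vertical below 0.12 rad) or (distance between unit2 and place0 below 0.007 m and angle between unit2's own z axis and vertical below 0.12 rad) or (distance between unit3 and place0 below 0.007 m and angle between unit3's own z axis and vertical below 0.12 rad) or (distance between stopper1 and place0 below 0.007 m and angle between stopper1's own z axis and vertical below 0.12 rad) or (distance between stopper2 and place0 below 0.007 m and angle between stopper2's own z axis and vertical below 0.12 rad)) and ((distance between unit1 and place1 below 0.007 m and angle between unit1's own z axis and vertical below 0.12 rad) or (distance between unit2 and place1 below 0.007 m and angle between unit2's own z axis and vertical below 0.12 rad) or (distance between unit3 and place1 below 0.007 m and angle between unit3's own z axis and vertical below 0.12 rad) or (distance between stopper1 and place1 below 0.007 m and angle between stopper1's own z axis and vertical below 0.12 rad) or (distance between stopper2 and place1 below 0.007 m and angle between stopper2's own z axis and vertical below 0.12 rad)) and ((distance between unit1 and place2 below 0.007 m and angle between unit1's own z axis and vertical below 0.12 rad) or (distance between unit2 and place2 below 0.007 m and angle between unit2's own z axis and vertical below 0.12 rad) or (distance between unit3 and place2 below 0.007 m and angle between unit3's own z axis and vertical below 0.12 rad) or (distance between stopper1 and place2 below 0.007 m and angle between stopper1's own z axis and vertical below 0.12 rad) or (distance between stopper2 and place2 below 0.007 m and angle between stopper2's own z axis and vertical below 0.12 rad))), for 0.3 s.
3. the valve is fully open for three seconds with all places filled (value of joint valve above 1.45 rad and ((distance between unit1 and place0 below 0.007 m and angle between unit1's own z axis and vertical below 0.12 rad) or (distance between unit1 and place1 below 0.007 m and angle between unit1's own z axis and vertical below 0.12 rad) or (distance between unit1 and place2 below 0.007 m and angle between unit1's own z axis and vertical below 0.12 rad)) and ((distance between unit2 and place0 below 0.007 m and angle between unit2's own z axis and vertical below 0.12 rad) or (distance between unit2 and place1 below 0.007 m and angle between unit2's own z axis and vertical below 0.12 rad) or (distance between unit2 and place2 below 0.007 m and angle between unit2's own z axis and vertical below 0.12 rad)) and ((distance between unit3 and place0 below 0.007 m and angle between unit3's own z axis and vertical below 0.12 rad) or (distance between unit3 and place1 below 0.007 m and angle between unit3's own z axis and vertical below 0.12 rad) or (distance between unit3 and place2 below 0.007 m and angle between unit3's own z axis and vertical below 0.12 rad)) and ((distance between unit1 and place0 below 0.007 m and angle between unit1's own z axis and vertical below 0.12 rad) or (distance between unit2 and place0 below 0.007 m and angle between unit2's own z axis and vertical below 0.12 rad) or (distance between unit3 and place0 below 0.007 m and angle between unit3's own z axis and vertical below 0.12 rad) or (distance between stopper1 and place0 below 0.007 m and angle between stopper1's own z axis and vertical below 0.12 rad) or (distance between stopper2 and place0 below 0.007 m and angle between stopper2's own z axis and vertical below 0.12 rad)) and ((distance between unit1 and place1 below 0.007 m and angle between unit1's own z axis and vertical below 0.12 rad) or (distance between unit2 and place1 below 0.007 m and angle between unit2's own z axis and vertical below 0.12 rad) or (distance between unit3 and place1 below 0.007 m and angle between unit3's own z axis and vertical below 0.12 rad) or (distance between stopper1 and place1 below 0.007 m and angle between stopper1's own z axis and vertical below 0.12 rad) or (distance between stopper2 and place1 below 0.007 m and angle between stopper2's own z axis and vertical below 0.12 rad)) and ((distance between unit1 and place2 below 0.007 m and angle between unit1's own z axis and vertical below 0.12 rad) or (distance between unit2 and place2 below 0.007 m and angle between unit2's own z axis and vertical below 0.12 rad) or (distance between unit3 and place2 below 0.007 m and angle between unit3's own z axis and vertical below 0.12 rad) or (distance between stopper1 and place2 below 0.007 m and angle between stopper1's own z axis and vertical below 0.12 rad) or (distance between stopper2 and place2 below 0.007 m and angle between stopper2's own z axis and vertical below 0.12 rad))), for 3 s.
4. the valve is fully shut again with the units still in the manifold (value of joint valve below 0.1 rad and ((distance between unit1 and place0 below 0.007 m and angle between unit1's own z axis and vertical below 0.12 rad) or (distance between unit1 and place1 below 0.007 m and angle between unit1's own z axis and vertical below 0.12 rad) or (distance between unit1 and place2 below 0.007 m and angle between unit1's own z axis and vertical below 0.12 rad)) and ((distance between unit2 and place0 below 0.007 m and angle between unit2's own z axis and vertical below 0.12 rad) or (distance between unit2 and place1 below 0.007 m and angle between unit2's own z axis and vertical below 0.12 rad) or (distance between unit2 and place2 below 0.007 m and angle between unit2's own z axis and vertical below 0.12 rad)) and ((distance between unit3 and place0 below 0.007 m and angle between unit3's own z axis and vertical below 0.12 rad) or (distance between unit3 and place1 below 0.007 m and angle between unit3's own z axis and vertical below 0.12 rad) or (distance between unit3 and place2 below 0.007 m and angle between unit3's own z axis and vertical below 0.12 rad))), for 0.2 s.
At the end, for the whole second after the job is handed in: the valve is shut (within 0.1 rad), every filter unit stands upright in a pocket of the carrier (its origin within 7 mm of the pocket's floor centre, tilt under 0.12 rad) and at rest, and both stoppers are upright (within 0.3 rad), in the manifold or on the bench (value of joint valve below 0.1 rad and ((distance between unit1 and pocket0 below 0.007 m and angle between unit1's own z axis and vertical below 0.12 rad) or (distance between unit1 and pocket1 below 0.007 m and angle between unit1's own z axis and vertical below 0.12 rad) or (distance between unit1 and pocket2 below 0.007 m and angle between unit1's own z axis and vertical below 0.12 rad)) and ((distance between unit2 and pocket0 below 0.007 m and angle between unit2's own z axis and vertical below 0.12 rad) or (distance between unit2 and pocket1 below 0.007 m and angle between unit2's own z axis and vertical below 0.12 rad) or (distance between unit2 and pocket2 below 0.007 m and angle between unit2's own z axis and vertical below 0.12 rad)) and ((distance between unit3 and pocket0 below 0.007 m and angle between unit3's own z axis and vertical below 0.12 rad) or (distance between unit3 and pocket1 below 0.007 m and angle between unit3's own z axis and vertical below 0.12 rad) or (distance between unit3 and pocket2 below 0.007 m and angle between unit3's own z axis and vertical below 0.12 rad)) and linear speed of each of unit1, unit2, unit3 below 0.02 m/s and angle between each of stopper1, stopper2's own z axis and vertical below 0.3 rad and height (world z) of each of stopper1, stopper2 above -0.01 m); the robot touches nothing.
It fails at once if one of the bystanders is shoved more than 4 cm or knocked over (distance of any of dish, timer, marker, beaker, washbottle, tipbox, forceps from where it was at the start of the episode above 0.04 m or angle between any of dish, timer, marker, beaker, washbottle, tipbox, forceps's own z axis and vertical above 0.6 rad).
Of unit1, unit2, unit3 only 1 to 3 are there at a start; the rules pass over those that are not, and their reading is None.
At some moment in a run one of unit1, unit2, unit3, stopper1, stopper2 may be knocked a few centimetres aside while the robot is not near it.
Once in a run the grip may slacken for a moment while it holds something.
It also fails if it takes over 208 s, if anything falls off the work surface, if the arm or the gripper's body presses on something with over 40 N, if the wrist force passes 120 N, or if a joint passes its speed limit or range.

## Working session

There is one attempt and no reset: what is moved stays moved. The work goes in short steps, Python scripts to look and compute and a tool call to move; the robot and the scene stay as the last step left them, time stands still between calls to the robot, and variables do not carry over. Pictures are saved under pics/ and viewed, at most 14 in all, crops included, and the job is handed in when it is done.

Besides the shell and the picture viewer there is one more tool, called after "Call:" in YAML: its name, and indented under it one key for each argument. carry_out: Moves the arm, as the interface text tells. Its arguments: {"type":"object","properties":{"linear":{"type":"array"},"angular":{"type":"array"},"hand":{"type":"array"},"force":{"type":"number"}},"required":["linear","angular","hand"]}

```bash
mkdir -p pics; cat > h.py <<'E'
import numpy as np, cv2
from rig import manip
def snap(name,fn=None):
    im=np.array(manip.get_image(name))
    if fn: cv2.imwrite(f'pics/{fn}.png',im[:,:,::-1])
    return im
def ray(name,u,v):
    p=manip.camera_params(name); V=np.array(p['view'])
    K=np.array([[p['fx'],0,p['cx']],[0,p['fy'],p['cy']],[0,0,1.]])
    d=cv2.undistortPoints(np.array([[[u,v]]],float),K,np.array([p['k1'],0,0,0,0.]))[0,0]
    # drawn = ray*(1+k1 r^2)
    R=V[:3,:3];t=V[:3,3]
    return -R.T@t, R.T@np.array([d[0],d[1],1])
def onz(name,u,v,z):
    o,d=ray(name,u,v); return (o+d*(z-o[2])/d[2])
def proj(name,P):
    p=manip.camera_params(name); V=np.array(p['view'])
    c=V[:3,:3]@np.array(P,float)+V[:3,3]; s=c[:2]/c[2]; s=s*(1+p['k1']*(s@s))
    return np.array([p['fx']*s[0]+p['cx'],p['fy']*s[1]+p['cy']])
E
python3 - <<'E'
from h import *
snap('scene','s0');snap('top','t0')
for n in('scene','top'):
    p=manip.camera_params(n);print({k:(np.round(v,3).tolist()) for k,v in p.items()}, (-np.array(p['view'])[:3,:3].T@np.array(p['view'])[:3,3]).round(3))
print(manip.get_state())
for n in('s0','t0'):
    a=cv2.imread(f'pics/{n}.png');cv2.imwrite(f'pics/{n}b.png',cv2.resize(a,(800,600),interpolation=cv2.INTER_CUBIC))
E
```

```text
{'fx': 398.51, 'fy': 398.51, 'cx': 252.843, 'cy': 187.302, 'k1': -0.112, 'view': [[-0.031, 0.999, -0.02, 0.025], [0.68, 0.006, -0.733, -0.267], [-0.733, -0.036, -0.68, 1.794], [0.0, 0.0, 0.0, 1.0]]} [1.496 0.041 1.024]
{'fx': 498.172, 'fy': 498.172, 'cx': 265.188, 'cy': 194.031, 'k1': -0.086, 'view': [[0.022, -1.0, -0.011, -0.011], [-0.999, -0.021, -0.047, 0.504], [0.047, 0.012, -0.999, 1.426], [0.0, 0.0, 0.0, 1.0]]} [ 0.436 -0.017  1.448]
{'clock': 0.1, 'qpos': array([-1.28900487e+00,  2.76549761e-01,  1.50599718e+00, -1.38593733e-05,
        1.36065807e+00, -1.21003492e-01]), 'qd': array([ 0.00112226, -0.00179512, -0.00244559, -0.00025758,  0.0005139 ,
       -0.00179412]), 'effort': array([ 1.41515742e-03, -4.17699766e+01, -2.46404815e+01, -1.26664268e-04,
        5.91385615e-03,  7.64649741e-06]), 'position': array([ 0.22533768, -0.52882023,  0.40391942]), 'ee_rot': array([-8.03026899e-04,  9.79787377e-01,  2.00040110e-01, -7.14960121e-05]), 'contact_force': array([ 0.82013356,  0.42780527, -0.26936594]), 'moment': array([-0.0237059 ,  0.01893579,  0.0177913 ]), 'gripper_force': 0.0, 'width': 0.08543841568524717}
```

View pics/t0b.png

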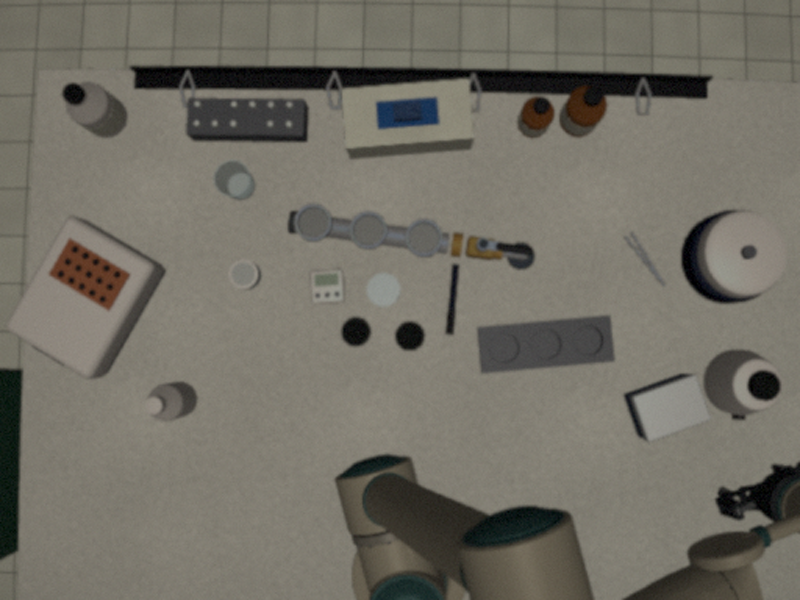

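View pics/s0b.png

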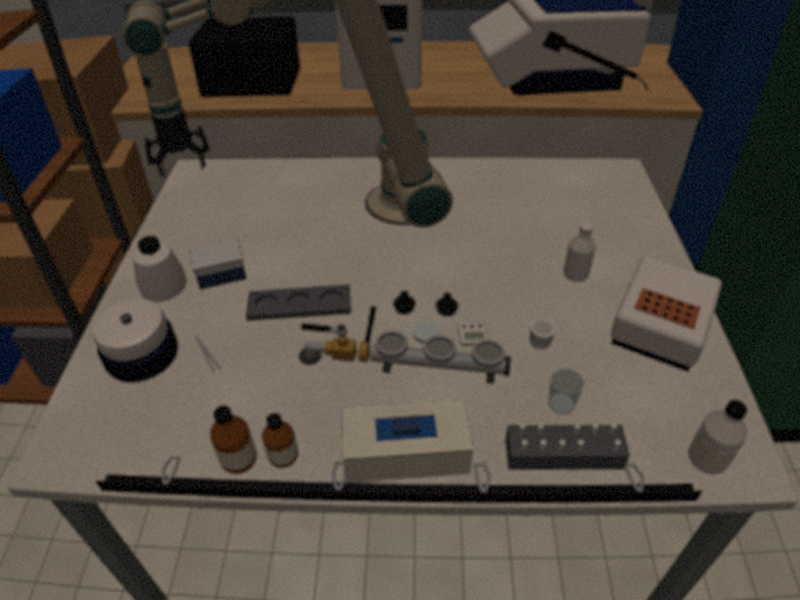

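The top view (800×600 enlargement) shows one filter unit at (244,275) and stoppers at (356,331) and (409,335). The manifold heads are at (313,222), (368,230) and (424,238). The lever points right at about (515,250), so the valve is open. The carrier is at (545,343). The scene view shows no other unit, so both stoppers are needed.

```bash
python3 - <<'E'
from h import *
ims=[snap('top') for _ in range(6)]; a=np.mean(ims,0)
ss=np.mean([snap('scene') for _ in range(6)],0)
np.save('t.npy',a);np.save('s.npy',ss)
def crop(a,x0,y0,w,h,k,fn):
    c=np.clip(a[y0:y0+h,x0:x0+w]*1.5,0,255).astype(np.uint8)
    cv2.imwrite(f'pics/{fn}.png',cv2.resize(c,None,fx=k,fy=k,interpolation=cv2.INTER_CUBIC)[:,:,::-1])
crop(a,130,100,200,150,4,'t1'); crop(ss,150,175,220,80,3.6,'s1')
# fit stuff
g=cv2.GaussianBlur(a.mean(2),(0,0),0.8)
crc=lambda u,v,r:None
dark=(g<40).astype(np.uint8)
n,l,st,ce=cv2.connectedComponentsWithStats(dark)
for i in range(1,n):
    if 60<st[i,4]<1500: print(st[i],ce[i].round(1), onz('top',*ce[i],0.02).round(4))
m=cv2.HoughCircles(np.clip(cv2.resize(a.mean(2),None,fx=4,fy=4,interpolation=cv2.INTER_CUBIC)*1.5,0,255).astype(np.uint8),cv2.HOUGH_GRADIENT,1,40,param1=60,param2=18,minRadius=32,maxRadius=54)
for x,y,r in m[0]:
    x,y,r=(x+.5)/4-.5,(y+.5)/4-.5,r/4
    if 130<x<400 and 120<y<240: print(round(x,1),round(y,1),round(r,1),[onz('top',x,y,z)[:2].round(4).tolist() for z in (.018,.048,.075)])
E
```

```text
[ 41  54  13  12 122] [47.1 59.7] [0.8919 0.6612 0.02  ]
[335  63  17  19 166] [343.2  70.1] [ 0.8703 -0.2199  0.02  ]
[124  86  72   4 148] [160.8  87.5] [0.809  0.3123 0.02  ]
[437 138  35  55 515] [447.2 168.8] [ 0.5876 -0.5261  0.02  ]
[319 157  21   7  78] [330.2 158.8] [ 0.6089 -0.1849  0.02  ]
[287 171   5  41  85] [289.  192.2] [ 0.51   -0.0683  0.02  ]
[220 204  16  16 206] [227.3 211.8] [0.4499 0.1075 0.02  ]
[254 207  16  16 205] [261.8 214.7] [0.444  0.0085 0.02  ]
[   0  237   13  120 1386] [  5.4 293.2] [0.1952 0.7579 0.02  ]
[480 238  18  17 252] [488.5 246.2] [ 0.3657 -0.6498  0.02  ]
[218 292  41  14 238] [237.7 297.6] [0.2056 0.0719 0.02  ]
[459 298  53  36 847] [487.6 315.9] [ 0.1644 -0.6502  0.02  ]
[504 312   8  18 113] [507.9 321.7] [ 0.1478 -0.7114  0.02  ]
[442 338  49  18 414] [465.4 347.7] [ 0.0722 -0.5865  0.02  ]
[404 363  42  21 147] [424.5 373.3] [-0.002  -0.4683  0.02  ]
[241 371  39  13 301] [259.8 377.5] [-0.021   0.0039  0.02  ]
261.5 214.5 8.7 [[0.4444, 0.0093], [0.4443, 0.0087], [0.4441, 0.0082]]
227.2 212.0 9.0 [[0.4495, 0.1078], [0.4492, 0.1052], [0.4489, 0.1028]]
333.2 163.5 8.6 [[0.5956, -0.1943], [0.5923, -0.1906], [0.5893, -0.1872]]
200.8 141.8 10.8 [[0.6512, 0.19], [0.6466, 0.1857], [0.6426, 0.1817]]
155.2 175.0 9.2 [[0.5519, 0.3197], [0.5495, 0.3127], [0.5473, 0.3063]]
```

View pics/t1.png

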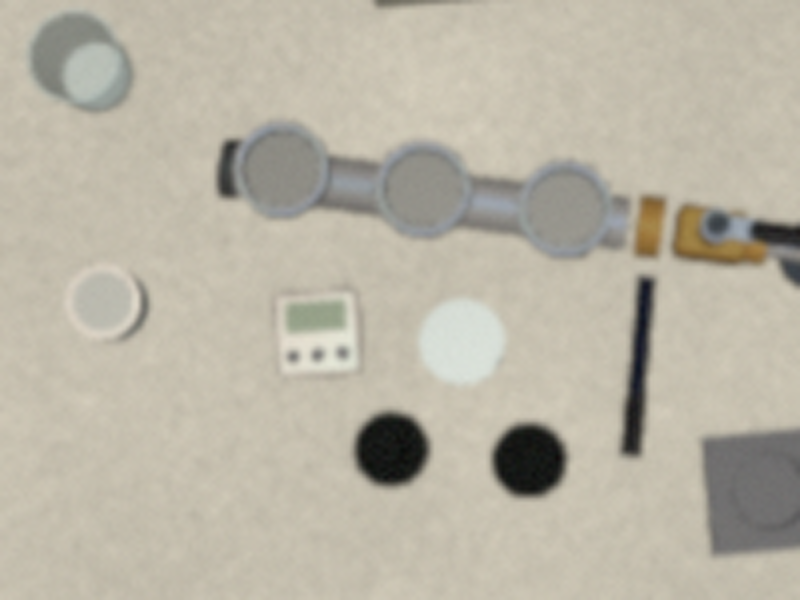

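View pics/s1.png

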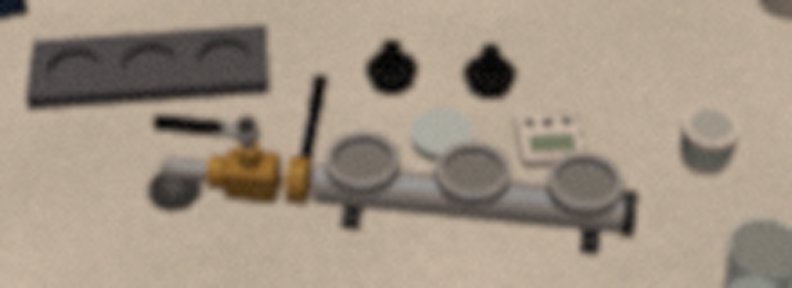

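Top crop (4×, offset 130,100): heads at (282,169), (424,190), (565,209); unit lid (105,301); stoppers (391,448), (529,460); valve pivot (717,224) with the lever pointing right. Scene crop (3.6×): rim centres (363,160), (473,171), (584,181); lid about (710,127). Both views agree on one unit and two stoppers.

```bash
cat >> h.py <<'E'
def ctop(x,y,k=4,o=(130,100)): return (x+.5)/k-.5+o[0],(y+.5)/k-.5+o[1]
E
python3 - <<'E'
from h import *
a=np.load('t.npy');s=np.load('s.npy')
T=lambda x,y,z: onz('top',*ctop(x,y),z)[:2].round(4)
S=lambda x,y,z: onz('scene',*ctop(x,y,3.6,(150,175)),z)[:2].round(4)
H=[T(*p,.075) for p in((282,169),(424,190),(565,209))];print('heads top',H,np.linalg.norm(H[0]-H[1]),np.linalg.norm(H[2]-H[1]))
print('heads scene',[S(*p,.075) for p in((584,181),(473,171),(363,160))])
d=(H[2]-H[0]);d/=np.linalg.norm(d);mid=np.mean(H,0);yaw=np.arctan2(d[0],-d[1]);print('mid',mid,'yaw',yaw,'valve axis',mid+.205*d, 'top pivot',T(717,224,.1),'scene',S(243,127,.1))
print('lid',T(105,301,.048),S(710,127,.048)); print('stop flange',T(391,448,.02),T(529,460,.02)); print('knob scene',S(393,47,.05),S(490,51,.05))
# carrier
c=a[185:250,290:410].astype(float); g=c.mean(2)
m=((g>40)&(g<82)&(np.ptp(c,2)<25)).astype(np.uint8)
cs,_=cv2.findContours(cv2.morphologyEx(m,cv2.MORPH_OPEN,np.ones((3,3))),0,1)
k=max(cs,key=cv2.contourArea); r=cv2.minAreaRect(k); b=cv2.boxPoints(r)+[290,185]
P=np.array([onz('top',*q,.018)[:2] for q in b]);print('carrier',P.round(4).tolist(),P.mean(0).round(4),[np.linalg.norm(P[i]-P[i-1]).round(4) for i in range(4)])
print(np.median(g[20:40,40:80]), np.median(g[:8]))
# lever dark px scene + top
print('lever end top',T(800+0,238,.1))
cc=np.clip(np.hstack([a[140:240,290:410]]) *1.8,0,255).astype(np.uint8)
cv2.imwrite('pics/t2.png',cv2.resize(cc,None,fx=6,fy=6,interpolation=cv2.INTER_CUBIC)[:,:,::-1])
E
```

```text
heads top [array([0.6422, 0.1835]), array([0.6293, 0.0842]), array([ 0.618 , -0.0139])] 0.10013440967020278 0.0987486708771313
heads scene [array([0.6471, 0.1836]), array([0.6362, 0.0858]), array([ 0.624 , -0.0125])]
mid [0.62983333 0.0846    ] yaw -0.1219850351570264 valve axis [ 0.60488837 -0.11887665] top pivot [ 0.6066 -0.1175] scene [ 0.6083 -0.1201]
lid [0.5499 0.3109] [0.554 0.312]
stop flange [0.4505 0.1073] [0.4441 0.0082]
knob scene [0.4479 0.0107] [0.4529 0.1072]
carrier [[0.4609, -0.1161], [0.4879, -0.3585], [0.4077, -0.3668], [0.381, -0.1249]] [ 0.4344 -0.2416] [np.float64(0.0803), np.float64(0.2439), np.float64(0.0806), np.float64(0.2434)]
72.72222222222223 125.44444444444446
lever end top [ 0.5982 -0.1741]
```

View pics/t2.png

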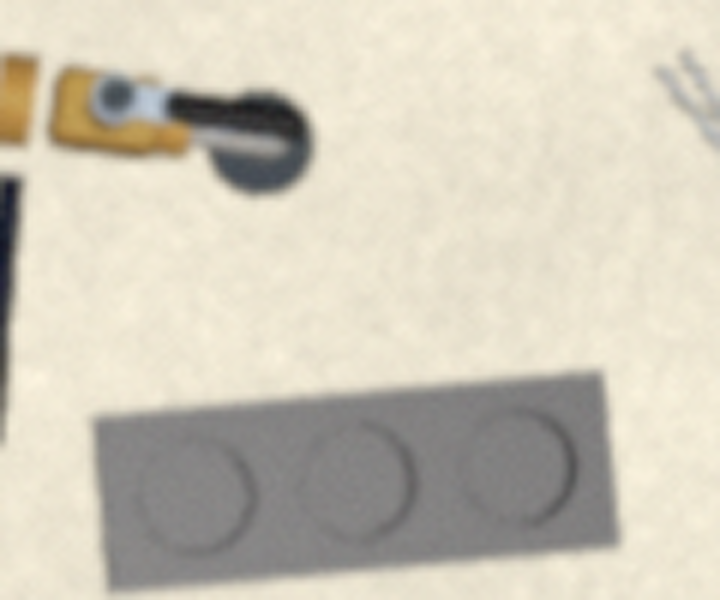

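The top view has the lid axis at (0.550, 0.311), the stoppers at (0.4505, 0.107) and (0.444, 0.008), and the manifold middle at about (0.631, 0.085) with yaw −0.122. The carrier centre is about (0.434, −0.242). The lever is in line with the tube, so it is open. Next I move above the lever grip.

Call:
carry_out:
  linear:
    - [0.0466,0.0436,0]
    - [0.0466,0.0436,0]
    - [0.0466,0.0436,0]
    - [0.0466,0.0436,0]
    - [0.0466,0.0436,0]
    - [0.0466,0.0436,0]
    - [0.0466,0.0436,0]
    - [0.0466,0.0436,0]
  angular:
    - [0,0,0.817]
    - [0,0,0.817]
    - [0,0,0.817]
    - [0,0,0.817]
    - [0,0,0.817]
    - [0,0,0.817]
    - [0,0,0.817]
    - [0,0,0.817]
  hand: [1,1,1,1,1,1,1,0.5]

```text
clock: 1.37
position: [0.4127, -0.3534, 0.4049]
ee_rot: [0.0, 0.894, 0.448, 0.0]
contact_force: [-0.1, -0.4, 0.5]
width: 0.0752
gripper_force: 0.0
```

Call:
carry_out:
  linear:
    - [0.0466,0.0436,-0.02]
    - [0.0466,0.0436,-0.02]
    - [0.0466,0.0436,-0.02]
    - [0.0466,0.0436,-0.02]
    - [0.0466,0.0436,-0.02]
    - [0.0466,0.0436,-0.02]
    - [0.0466,0.0436,0]
    - [0.0466,0.0436,0]
  angular:
    - [0,0,0.817]
    - [0,0,0.817]
    - [0,0,0.817]
    - [0,0,0.817]
    - [0,0,0.817]
    - [0,0,0.817]
    - [0,0,0.817]
    - [0,0,0.817]
  hand: [0.5,0.5,0.5,0.5,0.5,0.5,0.5,0.5]

```text
clock: 2.03
position: [0.599, -0.1788, 0.3438]
ee_rot: [-0.001, 0.748, 0.664, -0.0]
contact_force: [-0.4, -1.2, -0.3]
width: 0.043
gripper_force: 0.0
```

Call:
carry_out:
  linear:
    - [0,0,0]
  angular:
    - [0,0,0]
  hand: [0.5]

```text
clock: 2.12
position: [0.6018, -0.1765, 0.3443]
ee_rot: [0.0, 0.747, 0.665, 0.002]
contact_force: [0.3, -1.1, -0.3]
width: 0.0425
gripper_force: 0.0
```

Call:
carry_out:
  linear:
    - [0,0,-0.03]
    - [0,0,-0.03]
    - [0,0,-0.03]
    - [0,0,-0.03]
    - [0,0,-0.03]
    - [0,0,-0.03]
    - [0,0,0]
    - [0,0,0]
  angular:
    - [0,0,0]
    - [0,0,0]
    - [0,0,0]
    - [0,0,0]
    - [0,0,0]
    - [0,0,0]
    - [0,0,0]
    - [0,0,0]
  hand: [0.5,0.5,0.5,0.5,0.5,0.5,0.5,0.5]

```text
clock: 2.78
position: [0.5978, -0.1803, 0.2542]
ee_rot: [-0.001, 0.749, 0.662, -0.0]
contact_force: [0.2, -0.6, 0.6]
width: 0.0426
gripper_force: 0.0
```

```bash
cat >> h.py <<'E'
def crop(im,x0,y0,w,h,k,fn):
    c=np.clip(im[y0:y0+h,x0:x0+w]*1.7,0,255).astype(np.uint8)
    cv2.imwrite(f'pics/{fn}.png',cv2.resize(c,None,fx=k,fy=k,interpolation=cv2.INTER_CUBIC)[:,:,::-1])
def st():
    s=manip.get_state(); q=s['ee_rot']; 
    from scipy.spatial.transform import Rotation as R
    M=R.from_quat(np.r_[q[1:],q[0]]).as_matrix()
    print('t%.2f'%s['clock'],'pos',s['position'].round(4),'phi %.3f'%np.arctan2(M[1,1],M[0,1]),'z',M[:,2].round(3),'w %.4f gf %.1f'%(s['width'],s['gripper_force']),s['contact_force'].round(1))
E
python3 - <<'E'
from h import *
st()
print([st() for _ in range(0)]); crop(snap('scene'),150,120,200,120,4,'s3')
st()
E
```

```text
t2.78 pos [ 0.5978 -0.1803  0.2542] phi -0.123 z [-0.002  0.001 -1.   ] w 0.0426 gf 0.0 [ 0.2 -0.6  0.6]
[]
t2.83 pos [ 0.5983 -0.1805  0.2552] phi -0.123 z [ 0. -0. -1.] w 0.0427 gf 0.0 [ 0.7 -0.2 -0.2]
```

View pics/s3.png

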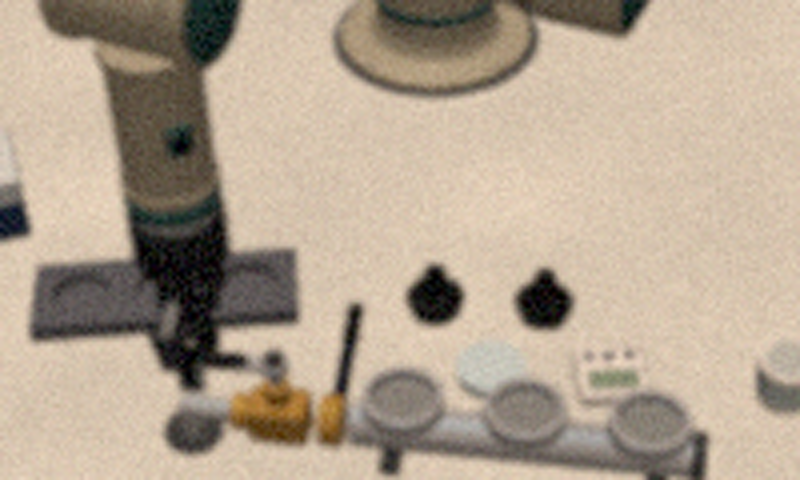

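The fingers straddle the lever sleeve at (195,365). I close on it and work out the arc.

Call:
carry_out:
  linear:
    - [0,0,0]
    - [0,0,0]
    - [0,0,0]
    - [0,0,0]
    - [0,0,0]
    - [0,0,0]
    - [0,0,0]
    - [0,0,0]
  angular:
    - [0,0,0]
    - [0,0,0]
    - [0,0,0]
    - [0,0,0]
    - [0,0,0]
    - [0,0,0]
    - [0,0,0]
    - [0,0,0]
  hand: [0.1,0.1,0.1,0.1,0.1,0.1,0.1,0.1]
  force: 20

```text
clock: 3.5
position: [0.5984, -0.1804, 0.256]
ee_rot: [0.001, 0.749, 0.663, 0.0]
contact_force: [-1.9, -1.1, 5.5]
width: 0.0145
gripper_force: 23.7
```

```bash
python3 - <<'E'
from h import *
st()
a=-1.6955-np.arange(22)*0.076; p=.0625*np.c_[np.cos(a),np.sin(a)]
d=np.diff(p,axis=0)/.5
for x in d.round(4): print(x.tolist())
E
```

```text
t3.50 pos [ 0.5984 -0.1804  0.256 ] phi -0.122 z [ 0.002 -0.001 -1.   ] w 0.0145 gf 23.7 [-1.9 -1.1  5.5]
[-0.0094, 0.0015]
[-0.0092, 0.0022]
[-0.009, 0.0029]
[-0.0088, 0.0036]
[-0.0085, 0.0043]
[-0.0081, 0.0049]
[-0.0077, 0.0055]
[-0.0073, 0.0061]
[-0.0068, 0.0066]
[-0.0063, 0.0071]
[-0.0057, 0.0076]
[-0.0051, 0.008]
[-0.0045, 0.0084]
[-0.0039, 0.0087]
[-0.0032, 0.0089]
[-0.0025, 0.0092]
[-0.0018, 0.0093]
[-0.0011, 0.0094]
[-0.0004, 0.0095]
[0.0003, 0.0095]
[0.0011, 0.0094]
```

Call:
carry_out:
  linear:
    - [-0.0094,0.0015,0]
    - [-0.0092,0.0022,0]
    - [-0.009,0.0029,0]
    - [-0.0088,0.0036,0]
    - [-0.0085,0.0043,0]
    - [-0.0081,0.0049,0]
    - [-0.0077,0.0055,0]
    - [-0.0073,0.0061,0]
  angular:
    - [0,0,-0.95]
    - [0,0,-0.95]
    - [0,0,-0.95]
    - [0,0,-0.95]
    - [0,0,-0.95]
    - [0,0,-0.95]
    - [0,0,-0.95]
    - [0,0,-0.95]
  hand: [0.1,0.1,0.1,0.1,0.1,0.1,0.1,0.1]

```text
clock: 4.17
position: [0.5641, -0.1649, 0.256]
ee_rot: [0.001, 0.914, 0.407, 0.0]
contact_force: [-2.1, -0.7, 5.8]
width: 0.0144
gripper_force: 24.0
```

Call:
carry_out:
  linear:
    - [-0.0068,0.0066,0]
    - [-0.0063,0.0071,0]
    - [-0.0057,0.0076,0]
    - [-0.0051,0.008,0]
    - [-0.0045,0.0084,0]
    - [-0.0039,0.0087,0]
    - [-0.0032,0.0089,0]
    - [-0.0025,0.0092,0]
  angular:
    - [0,0,-0.95]
    - [0,0,-0.95]
    - [0,0,-0.95]
    - [0,0,-0.95]
    - [0,0,-0.95]
    - [0,0,-0.95]
    - [0,0,-0.95]
    - [0,0,-0.95]
  hand: [0.1,0.1,0.1,0.1,0.1,0.1,0.1,0.1]

```text
clock: 4.83
position: [0.5447, -0.1324, 0.2559]
ee_rot: [0.001, 0.993, 0.115, -0.0]
contact_force: [-2.9, -0.7, 7.4]
width: 0.0144
gripper_force: 24.1
```

Call:
carry_out:
  linear:
    - [-0.0018,0.0093,0]
    - [-0.0011,0.0094,0]
    - [-0.0004,0.0095,0]
    - [0.0003,0.0095,0]
    - [0,0,0]
  angular:
    - [0,0,-0.95]
    - [0,0,-0.95]
    - [0,0,-0.95]
    - [0,0,-0.95]
    - [0,0,0]
  hand: [0.1,0.1,0.1,0.1,0.1]

```text
clock: 5.25
position: [0.5432, -0.1129, 0.2559]
ee_rot: [0.0, 0.999, -0.037, -0.0]
contact_force: [-3.0, 0.2, 7.4]
width: 0.0142
gripper_force: 24.1
```

Call:
carry_out:
  linear:
    - [0.0011,0.0094,0]
    - [0.0008,0.004,0]
    - [0,0,0]
    - [0,0,0]
  angular:
    - [0,0,-0.95]
    - [0,0,-0.4]
    - [0,0,0]
    - [0,0,0]
  hand: [0.1,0.1,0.1,0.1]

```text
clock: 5.58
position: [0.5439, -0.1087, 0.256]
ee_rot: [0.003, 0.996, -0.087, -0.0]
contact_force: [-5.0, -7.6, 7.9]
width: 0.0146
gripper_force: 37.0
```

```bash
python3 - <<'E'
from h import *
st()
E
```

```text
t5.58 pos [ 0.5439 -0.1087  0.256 ] phi -1.745 z [-0.001 -0.007 -1.   ] w 0.0146 gf 37.0 [-5.  -7.6  7.9]
```

The valve is against its shut stop. I release it, rise, and go over the right-hand stopper.

Call:
carry_out:
  linear:
    - [0,0,0]
    - [0,0,0]
    - [0,0,0]
    - [0,0,0.04]
    - [0,0,0.06]
    - [0,0,0.06]
    - [0,0,0.04]
    - [-0.04,0.046,0]
  angular:
    - [0,0,0]
    - [0,0,0]
    - [0,0,0]
    - [0,0,0]
    - [0,0,0]
    - [0,0,0]
    - [0,0,0]
    - [0,0,0]
  hand: [0.55,0.55,0.55,0.55,0.55,0.55,0.55,0.55]

```text
clock: 6.25
position: [0.5292, -0.0866, 0.3594]
ee_rot: [0.002, 0.996, -0.091, 0.007]
contact_force: [1.3, 0.2, 0.9]
width: 0.0468
gripper_force: 0.0
```

Call:
carry_out:
  linear:
    - [-0.04,0.046,0]
    - [-0.04,0.046,0]
    - [-0.04,0.046,0]
    - [-0.04,0.046,0]
    - [0,0,0]
    - [0,0,0]
  angular:
    - [0,0,0]
    - [0,0,0]
    - [0,0,0]
    - [0,0,0]
    - [0,0,0.2]
    - [0,0,0.2]
  hand: [0.55,0.55,0.55,0.55,0.55,0.55]

```text
clock: 6.75
position: [0.4437, 0.0092, 0.3548]
ee_rot: [-0.0, 0.997, -0.072, 0.0]
contact_force: [0.4, 0.0, 0.8]
width: 0.0472
gripper_force: 0.0
```

```bash
python3 - <<'E'
from h import *
st()
a=np.mean([snap('scene') for _ in range(3)],0)
crop(a,150,150,200,120,4,'s4'); st()
E
```

```text
t6.75 pos [0.4437 0.0092 0.3548] phi -1.715 z [ 0.  0. -1.] w 0.0472 gf 0.0 [0.4 0.  0.8]
t6.90 pos [0.4456 0.0077 0.3549] phi -1.719 z [ 0.001 -0.    -1.   ] w 0.0471 gf 0.0 [ 1.1  0.2 -0.1]
```

View pics/s4.png

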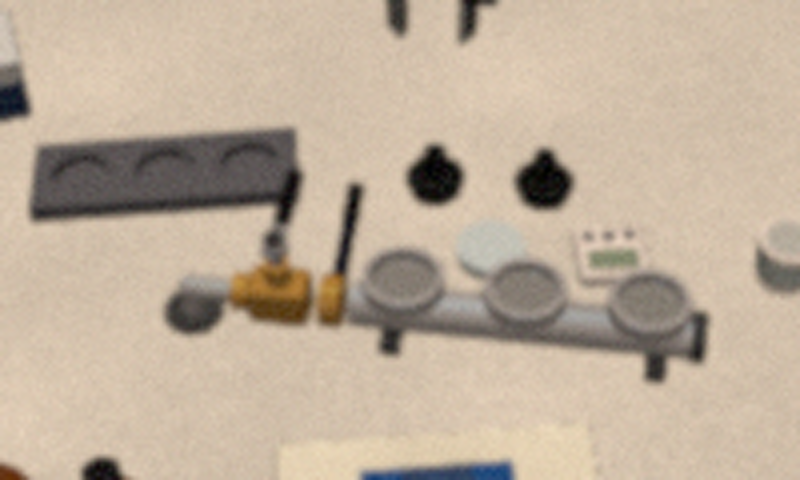

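The lever now points toward the robot at (290,190), so it is shut, and the stoppers are undisturbed at (435,178) and (545,182). I descend, grip the right stopper's knob and lift.

Call:
carry_out:
  linear:
    - [0,0,-0.06]
    - [0,0,-0.06]
    - [0,0,-0.06]
    - [0,0,-0.06]
    - [0,0,-0.04]
    - [0,0,-0.02]
    - [0,0,-0.014]
    - [0,0,0]
  angular:
    - [0,0,0]
    - [0,0,0]
    - [0,0,0]
    - [0,0,0]
    - [0,0,0]
    - [0,0,0]
    - [0,0,0]
    - [0,0,0]
  hand: [0.55,0.55,0.55,0.55,0.55,0.55,0.55,0.55]

```text
clock: 7.57
position: [0.4451, 0.0074, 0.1962]
ee_rot: [-0.0, 0.997, -0.074, -0.001]
contact_force: [-0.7, 0.7, -0.1]
width: 0.0469
gripper_force: 0.0
```

Call:
carry_out:
  linear:
    - [0,0,0]
    - [0,0,0]
    - [0,0,0]
    - [0,0,0]
    - [0,0,0]
    - [0,0,0]
    - [0,0,0]
    - [0,0,0]
  angular:
    - [0,0,0]
    - [0,0,0]
    - [0,0,0]
    - [0,0,0]
    - [0,0,0]
    - [0,0,0]
    - [0,0,0]
    - [0,0,0]
  hand: [0.15,0.15,0.15,0.15,0.15,0.15,0.15,0.15]
  force: 40

```text
clock: 8.23
position: [0.4451, 0.008, 0.1985]
ee_rot: [0.0, 0.997, -0.074, 0.001]
contact_force: [0.5, 0.6, 6.7]
width: 0.0207
gripper_force: 39.7
```

Call:
carry_out:
  linear:
    - [0,0,0.04]
    - [0,0,0.06]
    - [0,0,0.06]
    - [0,0,0.06]
    - [0,0,0.02]
    - [0,0,0]
  angular:
    - [0,0,0]
    - [0,0,0]
    - [0,0,0]
    - [0,0,0]
    - [0,0,0]
    - [0,0,0]
  hand: [0.15,0.15,0.15,0.15,0.15,0.15]

```text
clock: 8.73
position: [0.4454, 0.0081, 0.3204]
ee_rot: [0.0, 0.997, -0.074, 0.003]
contact_force: [-0.9, 0.3, -0.5]
width: 0.0205
gripper_force: 39.3
```

```bash
python3 - <<'E'
from h import *
st()
a=np.mean([snap('scene') for _ in range(3)],0); np.save('s.npy',a)
t=np.mean([snap('top') for _ in range(3)],0)
crop(a,200,110,180,130,4,'s5'); st()
E
```

```text
t8.73 pos [0.4454 0.0081 0.3204] phi -1.718 z [ 0.006 -0.001 -1.   ] w 0.0205 gf 39.3 [-0.9  0.3 -0.5]
t9.03 pos [0.4441 0.0082 0.3162] phi -1.718 z [-0.003  0.    -1.   ] w 0.0207 gf 39.3 [-0.  -1.3 -1. ]
```

View pics/s5.png

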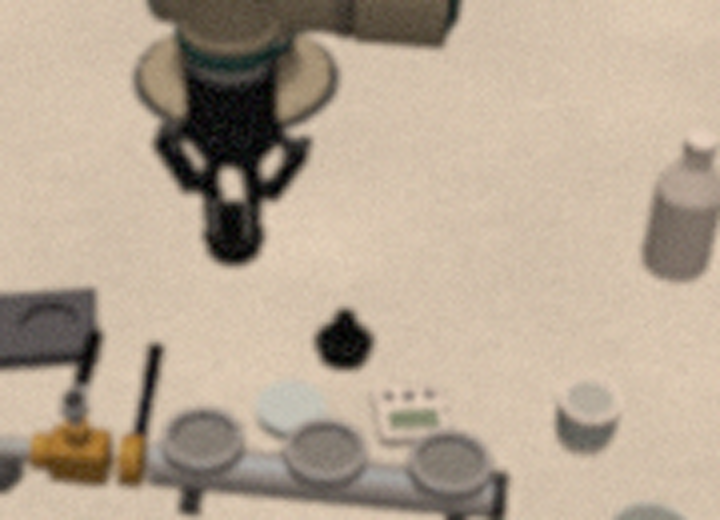

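The stopper is held in the gripper at (235,235). I move it over place0 and lower it.

Call:
carry_out:
  linear:
    - [0.0696,-0.0088,0]
    - [0.0696,-0.0088,0]
    - [0.0696,-0.0088,0]
    - [0.0696,-0.0088,0]
    - [0.0696,-0.0088,0]
    - [0,0,0]
    - [0,0,0]
    - [0,0,-0.04]
  angular:
    - [0,0,0]
    - [0,0,0]
    - [0,0,0]
    - [0,0,0]
    - [0,0,0]
    - [0,0,0]
    - [0,0,0]
    - [0,0,0]
  hand: [0.15,0.15,0.15,0.15,0.15,0.15,0.15,0.15]

```text
clock: 9.7
position: [0.6196, -0.014, 0.2994]
ee_rot: [0.0, 0.997, -0.074, 0.002]
contact_force: [0.8, 0.2, -0.8]
width: 0.0211
gripper_force: 28.4
```

Call:
carry_out:
  linear:
    - [0,0,-0.03]
    - [0,0,-0.01]
    - [0,0,-0.008]
    - [0,0,-0.006]
    - [0,0,-0.004]
    - [0,0,0]
    - [0,0,0]
  angular:
    - [0,0,0]
    - [0,0,0]
    - [0,0,0]
    - [0,0,0]
    - [0,0,0]
    - [0,0,0]
    - [0,0,0]
  hand: [0.15,0.15,0.15,0.15,0.15,0.15,0.15]

```text
clock: 10.28
position: [0.6182, -0.0138, 0.2712]
ee_rot: [0.0, 0.997, -0.074, 0.001]
contact_force: [-1.2, 0.0, 8.3]
width: 0.0206
gripper_force: 42.4
```

```bash
python3 - <<'E'
from h import *
st(); snap('top'); st()
E
```

```text
t10.28 pos [ 0.6182 -0.0138  0.2712] phi -1.718 z [ 0.002 -0.    -1.   ] w 0.0206 gf 42.4 [-1.2  0.   8.3]
t10.33 pos [ 0.6182 -0.0137  0.2712] phi -1.718 z [ 0.001 -0.    -1.   ] w 0.0206 gf 42.4 [-2.2  0.4  7.4]
```

```bash
python3 - <<'E'
from h import *
print(manip.get_state()['moment'])
a=np.mean([snap('scene') for _ in range(5)],0)
t=np.mean([snap('top') for _ in range(3)],0)
crop(a,220,160,100,75,8,'s6')
E
```

```text
[ 0.06629082  0.56938654 -0.03202572]
```

View pics/s6.png

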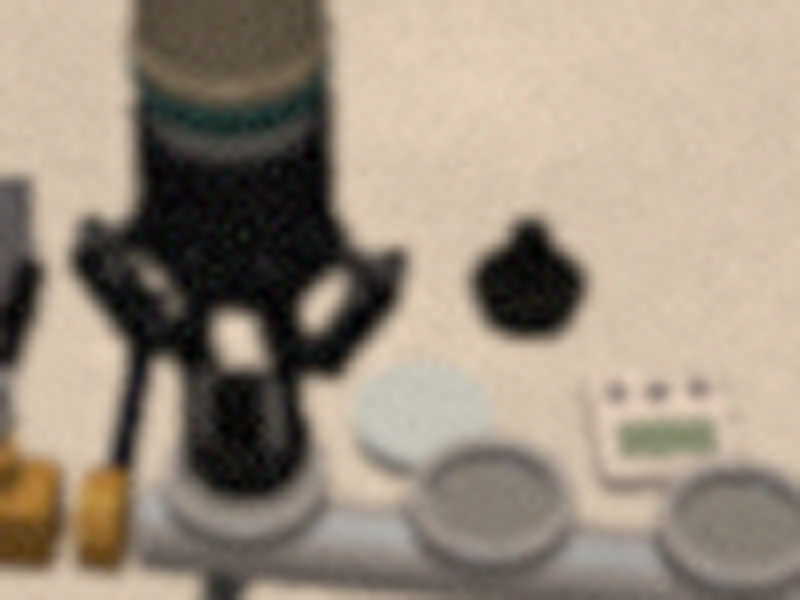

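The stopper at (243,440) seems to rest on the robot-side edge of the pocket, and the moment agrees. I shift it +x and try again.

Call:
carry_out:
  linear:
    - [0,0,0.006]
    - [0.003,0,0]
    - [0.003,0,0]
    - [0,0,-0.004]
    - [0,0,-0.004]
    - [0,0,-0.004]
    - [0,0,0]
  angular:
    - [0,0,0]
    - [0,0,0]
    - [0,0,0]
    - [0,0,0]
    - [0,0,0]
    - [0,0,0]
    - [0,0,0]
  hand: [0.15,0.15,0.15,0.15,0.15,0.15,0.15]

```text
clock: 11.32
position: [0.6214, -0.0139, 0.2647]
ee_rot: [-0.0, 0.997, -0.074, -0.001]
contact_force: [-0.2, 0.2, -0.4]
width: 0.0204
gripper_force: 41.6
```

```bash
python3 - <<'E'
from h import *
st(); print(manip.get_state()['moment'])
E
```

```text
t11.32 pos [ 0.6214 -0.0139  0.2647] phi -1.718 z [-0.002  0.    -1.   ] w 0.0204 gf 41.6 [-0.2  0.2 -0.4]
[ 0.00129318 -0.03503852  0.03324428]
```

Call:
carry_out:
  linear:
    - [0,0,-0.004]
    - [0,0,-0.003]
    - [0,0,0]
    - [0,0,0]
    - [0,0,0]
    - [0,0,0]
  angular:
    - [0,0,0]
    - [0,0,0]
    - [0,0,0]
    - [0,0,0]
    - [0,0,0]
    - [0,0,0]
  hand: [0.15,0.15,0.15,0.55,0.55,0.55]

```text
clock: 11.82
position: [0.6217, -0.0139, 0.2621]
ee_rot: [0.0, 0.997, -0.074, -0.0]
contact_force: [0.7, 1.3, -0.2]
width: 0.0468
gripper_force: 0.0
```

Call:
carry_out:
  linear:
    - [0,0,0.03]
    - [0,0,0.06]
    - [0,0,0.06]
    - [0,0,0.04]
    - [-0.057,0.0403,0]
    - [-0.057,0.0403,0]
    - [-0.057,0.0403,0]
    - [-0.057,0.0403,0]
  angular:
    - [0,0,0]
    - [0,0,0]
    - [0,0,0]
    - [0,0,0]
    - [0,0,0]
    - [0,0,0]
    - [0,0,0]
    - [0,0,0]
  hand: [0.55,0.55,0.55,0.55,0.55,0.55,0.55,0.55]

```text
clock: 12.48
position: [0.5063, 0.0673, 0.3571]
ee_rot: [-0.0, 0.997, -0.074, -0.0]
contact_force: [-0.5, 1.6, -0.2]
width: 0.0469
gripper_force: 0.0
```

Call:
carry_out:
  linear:
    - [-0.057,0.0403,0]
    - [-0.057,0.0403,0]
    - [0,0,0]
  angular:
    - [0,0,0]
    - [0,0,0]
    - [0,0,0]
  hand: [0.55,0.55,0.55]

```text
clock: 12.73
position: [0.445, 0.1093, 0.3568]
ee_rot: [-0.001, 0.997, -0.072, -0.003]
contact_force: [-0.2, -0.7, 0.1]
width: 0.047
gripper_force: 0.0
```

```bash
python3 - <<'E'
from h import *
st()
a=np.mean([snap('scene') for _ in range(5)],0)
m=(a[150:260,220:330].mean(2)<45).astype(np.uint8)
n,l,s,c=cv2.connectedComponentsWithStats(m)
for i in range(1,n):
    if s[i,4]>25: print(s[i]+[220,150,0,0,0],(c[i]+[220,150]).round(1))
for P in ([.4505,.107,.05],[.4505,.107,.0],[.622,-.0138,.114],[.622,-.0138,.08]): print(P,proj('scene',P).round(1))
st()
E
```

```text
t12.73 pos [0.445  0.1093 0.3568] phi -1.715 z [-0.006  0.002 -1.   ] w 0.0470 gf 0.0 [-0.2 -0.7  0.1]
[296 150   8   9  26] [297.6 152.7]
[280 188  13  14 126] [285.7 195.2]
[220 192   5  14  47] [221.6 197.8]
[234 197   6  22  48] [236.6 207. ]
[243 209  16  15 173] [250.3 216.9]
[220 224   7   6  32] [222.8 226.9]
[0.4505, 0.107, 0.05] [285.7 188.3]
[0.4505, 0.107, 0.0] [285.2 198.3]
[0.622, -0.0138, 0.114] [249.8 210.3]
[0.622, -0.0138, 0.08] [250.  217.6]
t12.98 pos [0.4518 0.1066 0.3574] phi -1.719 z [ 0.001 -0.    -1.   ] w 0.0470 gf 0.0 [-0.  -1.3  0.4]
```

Call:
carry_out:
  linear:
    - [0,0,-0.06]
    - [0,0,-0.06]
    - [0,0,-0.06]
    - [0,0,-0.06]
    - [0,0,-0.04]
    - [0,0,-0.02]
    - [0,0,-0.019]
    - [0,0,0]
  angular:
    - [0,0,0]
    - [0,0,0]
    - [0,0,0]
    - [0,0,0]
    - [0,0,0]
    - [0,0,0]
    - [0,0,0]
    - [0,0,0]
  hand: [0.55,0.55,0.55,0.55,0.55,0.55,0.55,0.55]

```text
clock: 13.65
position: [0.4512, 0.1062, 0.1956]
ee_rot: [0.0, 0.997, -0.074, -0.002]
contact_force: [-0.7, -0.4, -0.3]
width: 0.0469
gripper_force: 0.0
```

Call:
carry_out:
  linear:
    - [0,0,0]
    - [0,0,0]
    - [0,0,0]
    - [0,0,0]
    - [0,0,0]
    - [0,0,0]
    - [0,0,0]
    - [0,0,0]
  angular:
    - [0,0,0]
    - [0,0,0]
    - [0,0,0]
    - [0,0,0]
    - [0,0,0]
    - [0,0,0]
    - [0,0,0]
    - [0,0,0]
  hand: [0.15,0.15,0.15,0.15,0.15,0.15,0.15,0.15]
  force: 40

```text
clock: 14.32
position: [0.4508, 0.1071, 0.1981]
ee_rot: [0.0, 0.997, -0.074, 0.0]
contact_force: [-0.7, 0.0, 2.3]
width: 0.0205
gripper_force: 39.2
```

Call:
carry_out:
  linear:
    - [0,0,0.04]
    - [0,0,0.06]
    - [0,0,0.06]
    - [0,0,0.06]
    - [0,0,0.02]
    - [0,0,0]
  angular:
    - [0,0,0]
    - [0,0,0]
    - [0,0,0]
    - [0,0,0]
    - [0,0,0]
    - [0,0,0]
  hand: [0.15,0.15,0.15,0.15,0.15,0.15]

```text
clock: 14.82
position: [0.4516, 0.1072, 0.3207]
ee_rot: [-0.001, 0.997, -0.074, 0.003]
contact_force: [-1.0, 0.3, -1.1]
width: 0.0204
gripper_force: 39.3
```

```bash
python3 - <<'E'
from h import *
st(); snap('top'); st()
E
```

```text
t14.82 pos [0.4516 0.1072 0.3207] phi -1.718 z [ 0.007  0.001 -1.   ] w 0.0204 gf 39.3 [-1.   0.3 -1.1]
t14.87 pos [0.4508 0.1071 0.3188] phi -1.718 z [ 0.003  0.    -1.   ] w 0.0209 gf 39.3 [ 0.2 -0.1 -0.9]
```

Call:
carry_out:
  linear:
    - [0.0732,-0.0086,0]
    - [0.0732,-0.0086,0]
    - [0.0732,-0.0086,0]
    - [0.0732,-0.0086,0]
    - [0.0732,-0.0086,0]
    - [0,0,0]
    - [0,0,0]
    - [0,0,-0.04]
  angular:
    - [0,0,0]
    - [0,0,0]
    - [0,0,0]
    - [0,0,0]
    - [0,0,0]
    - [0,0,0]
    - [0,0,0]
    - [0,0,0]
  hand: [0.15,0.15,0.15,0.15,0.15,0.15,0.15,0.15]

```text
clock: 15.53
position: [0.6342, 0.0855, 0.2988]
ee_rot: [-0.0, 0.997, -0.074, 0.001]
contact_force: [0.3, 0.4, -0.3]
width: 0.0206
gripper_force: 39.3
```

Call:
carry_out:
  linear:
    - [0,0,-0.03]
    - [0,0,-0.01]
    - [0,0,-0.008]
    - [0,0,-0.006]
    - [0,0,-0.006]
    - [0,0,-0.004]
    - [0,0,0]
    - [0,0,0]
  angular:
    - [0,0,0]
    - [0,0,0]
    - [0,0,0]
    - [0,0,0]
    - [0,0,0]
    - [0,0,0]
    - [0,0,0]
    - [0,0,0]
  hand: [0.15,0.15,0.15,0.15,0.15,0.15,0.15,0.15]

```text
clock: 16.2
position: [0.6337, 0.0855, 0.2662]
ee_rot: [-0.0, 0.997, -0.074, 0.0]
contact_force: [-0.1, -0.0, -0.7]
width: 0.0206
gripper_force: 39.3
```

```bash
python3 - <<'E'
from h import *
st();print(manip.get_state()['moment'])
E
```

```text
t16.20 pos [0.6337 0.0855 0.2662] phi -1.718 z [ 0.001 -0.    -1.   ] w 0.0206 gf 39.3 [-0.1 -0.  -0.7]
[-0.0059139   0.01370478 -0.07632167]
```

Call:
carry_out:
  linear:
    - [0,0,-0.004]
    - [0,0,-0.004]
    - [0,0,0]
    - [0,0,0]
    - [0,0,0]
    - [0,0,0]
    - [0,0,0.03]
    - [0,0,0.06]
  angular:
    - [0,0,0]
    - [0,0,0]
    - [0,0,0]
    - [0,0,0]
    - [0,0,0]
    - [0,0,0]
    - [0,0,0]
    - [0,0,0]
  hand: [0.15,0.15,0.15,0.55,0.55,0.55,0.55,0.55]

```text
clock: 16.87
position: [0.6322, 0.0854, 0.3031]
ee_rot: [0.001, 0.997, -0.074, -0.005]
contact_force: [0.2, 0.2, -0.3]
width: 0.0469
gripper_force: 0.0
```

Call:
carry_out:
  linear:
    - [0,0,0.06]
    - [0,0,0.05]
    - [-0.0208,0.0564,0]
    - [-0.0208,0.0564,0]
    - [-0.0208,0.0564,0]
    - [-0.0208,0.0564,0]
    - [-0.0208,0.0564,0]
    - [-0.0208,0.0564,0]
  angular:
    - [0,0,0]
    - [0,0,0]
    - [0,0,0.95]
    - [0,0,0.95]
    - [0,0,0.95]
    - [0,0,0.95]
    - [0,0,0.95]
    - [0,0,0.95]
  hand: [0.55,0.55,1,1,1,1,1,1]

```text
clock: 17.53
position: [0.5705, 0.2559, 0.3617]
ee_rot: [0.0, 0.988, 0.155, -0.0]
contact_force: [0.9, -0.0, 0.2]
width: 0.0855
gripper_force: 0.0
```

Call:
carry_out:
  linear:
    - [-0.0208,0.0564,0]
    - [-0.0208,0.0564,0]
    - [0,0,0]
    - [0,0,0]
    - [0,0,0]
    - [0,0,0]
    - [0,0,0]
    - [0,0,0]
  angular:
    - [0,0,0.95]
    - [0,0,0.95]
    - [0,0,0.95]
    - [0,0,0.95]
    - [0,0,0.95]
    - [0,0,0.95]
    - [0,0,0.95]
    - [0,0,0.95]
  hand: [1,1,1,1,1,1,1,1]

```text
clock: 18.2
position: [0.5503, 0.3112, 0.3616]
ee_rot: [0.0, 0.896, 0.444, -0.0]
contact_force: [-0.2, -0.1, -0.2]
width: 0.0854
gripper_force: 0.0
```

Call:
carry_out:
  linear:
    - [0,0,0]
    - [0,0,0]
    - [0,0,0]
    - [0,0,0]
    - [0,0,0]
    - [0,0,0]
    - [0,0,0]
    - [0,0,0]
  angular:
    - [0,0,0.95]
    - [0,0,0.95]
    - [0,0,0.95]
    - [0,0,0.95]
    - [0,0,0.95]
    - [0,0,0.95]
    - [0,0,0.95]
    - [0,0,0]
  hand: [1,1,1,1,1,1,1,1]

```text
clock: 18.87
position: [0.5504, 0.3111, 0.3616]
ee_rot: [0.0, 0.749, 0.663, -0.0]
contact_force: [0.0, 0.1, -0.5]
width: 0.0855
gripper_force: 0.0
```

```bash
python3 - <<'E'
from h import *
st()
a=np.mean([snap('scene') for _ in range(5)],0); crop(a,220,130,180,130,4,'s7'); st()
E
```

```text
t18.87 pos [0.5504 0.3111 0.3616] phi -0.121 z [-0. -0. -1.] w 0.0855 gf 0.0 [ 0.   0.1 -0.5]
t19.12 pos [0.5505 0.3111 0.3617] phi -0.123 z [ 0. -0. -1.] w 0.0854 gf 0.0 [ 0.9 -0.7  0.2]
```

View pics/s7.png

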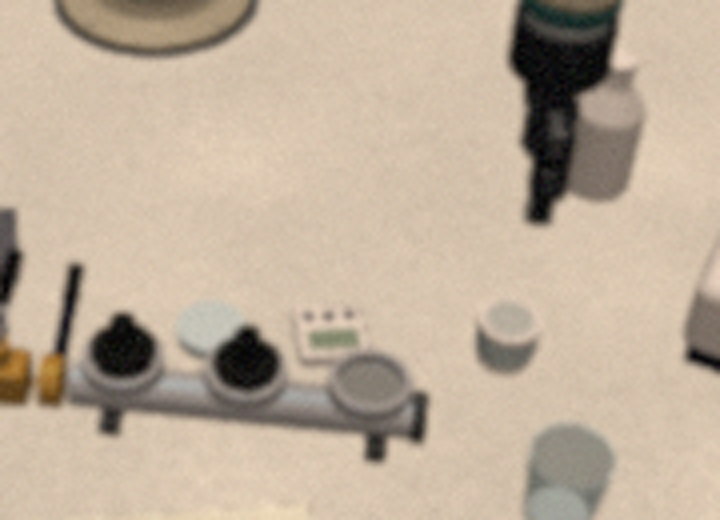

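Both stoppers sit in their heads at (122,345) and (247,358). The unit at (508,335) has not moved. I grip it.

Call:
carry_out:
  linear:
    - [0,0,-0.06]
    - [0,0,-0.06]
    - [0,0,-0.06]
    - [0,0,-0.06]
    - [0,0,-0.04]
    - [0,0,-0.03]
    - [0,0,-0.017]
    - [0,0,0]
  angular:
    - [0,0,0]
    - [0,0,0]
    - [0,0,0]
    - [0,0,0]
    - [0,0,0]
    - [0,0,0]
    - [0,0,0]
    - [0,0,0]
  hand: [1,1,1,1,1,1,1,1]

```text
clock: 19.78
position: [0.5498, 0.3108, 0.1961]
ee_rot: [-0.001, 0.749, 0.662, -0.002]
contact_force: [-0.8, -0.5, 0.5]
width: 0.0855
gripper_force: 0.0
```

Call:
carry_out:
  linear:
    - [0,0,0]
    - [0,0,0]
    - [0,0,0]
    - [0,0,0]
    - [0,0,0]
    - [0,0,0]
    - [0,0,0]
    - [0,0,0]
  angular:
    - [0,0,0]
    - [0,0,0]
    - [0,0,0]
    - [0,0,0]
    - [0,0,0]
    - [0,0,0]
    - [0,0,0]
    - [0,0,0]
  hand: [0.5,0.5,0.5,0.5,0.5,0.5,0.5,0.5]
  force: 40

```text
clock: 20.45
position: [0.5511, 0.3114, 0.2001]
ee_rot: [0.001, 0.749, 0.663, 0.002]
contact_force: [0.3, 0.8, 6.5]
width: 0.0532
gripper_force: 42.2
```

Call:
carry_out:
  linear:
    - [0,0,0.04]
    - [0,0,0.06]
    - [0,0,0.06]
    - [0,0,0.06]
    - [0,0,0.02]
    - [0,0,0]
  angular:
    - [0,0,0]
    - [0,0,0]
    - [0,0,0]
    - [0,0,0]
    - [0,0,0]
    - [0,0,0]
  hand: [0.5,0.5,0.5,0.5,0.5,0.5]

```text
clock: 20.95
position: [0.5512, 0.3114, 0.3217]
ee_rot: [0.001, 0.749, 0.663, 0.003]
contact_force: [0.5, -0.4, -0.5]
width: 0.0534
gripper_force: 42.3
```

```bash
python3 - <<'E'
from h import *
st(); snap('top'); st()
E
```

```text
t20.95 pos [0.5512 0.3114 0.3217] phi -0.122 z [ 0.007  0.003 -1.   ] w 0.0534 gf 42.3 [ 0.5 -0.4 -0.5]
t21.00 pos [0.5505 0.3111 0.3192] phi -0.122 z [ 0.002  0.001 -1.   ] w 0.0532 gf 42.3 [-0.9  0.2 -0.9]
```

Call:
carry_out:
  linear:
    - [0.0382,-0.0505,0]
    - [0.0382,-0.0505,0]
    - [0.0382,-0.0505,0]
    - [0.0382,-0.0505,0]
    - [0.0382,-0.0505,0]
    - [0,0,0]
    - [0,0,0]
    - [0,0,-0.04]
  angular:
    - [0,0,0]
    - [0,0,0]
    - [0,0,0]
    - [0,0,0]
    - [0,0,0]
    - [0,0,0]
    - [0,0,0]
    - [0,0,0]
  hand: [0.5,0.5,0.5,0.5,0.5,0.5,0.5,0.5]

```text
clock: 21.67
position: [0.6466, 0.185, 0.2996]
ee_rot: [0.001, 0.749, 0.662, 0.002]
contact_force: [0.5, -0.2, -1.2]
width: 0.0534
gripper_force: 42.5
```

Call:
carry_out:
  linear:
    - [0,0,-0.03]
    - [0,0,-0.01]
    - [0,0,-0.008]
    - [0,0,-0.006]
    - [0,0,-0.006]
    - [0,0,-0.004]
    - [0,0,0]
    - [0,0,0]
  angular:
    - [0,0,0]
    - [0,0,0]
    - [0,0,0]
    - [0,0,0]
    - [0,0,0]
    - [0,0,0]
    - [0,0,0]
    - [0,0,0]
  hand: [0.5,0.5,0.5,0.5,0.5,0.5,0.5,0.5]

```text
clock: 22.33
position: [0.6453, 0.185, 0.2661]
ee_rot: [-0.001, 0.749, 0.663, -0.001]
contact_force: [-2.1, -1.0, -1.9]
width: 0.053
gripper_force: 42.4
```

```bash
python3 - <<'E'
from h import *
st();print(manip.get_state()['moment'])
E
```

```text
t22.33 pos [0.6453 0.185  0.2661] phi -0.122 z [-0.002 -0.    -1.   ] w 0.0530 gf 42.4 [-2.1 -1.  -1.9]
[-0.02256342  0.62206169  0.08634557]
```

Call:
carry_out:
  linear:
    - [-0.002,0,-0.004]
    - [0,0,-0.004]
    - [0,0,0]
    - [0,0,0]
    - [0,0,0]
    - [0,0,0]
    - [0,0,0.03]
    - [0,0,0.06]
  angular:
    - [0,0,0]
    - [0,0,0]
    - [0,0,0]
    - [0,0,0]
    - [0,0,0]
    - [0,0,0]
    - [0,0,0]
    - [0,0,0]
  hand: [0.5,0.5,0.5,1,1,1,1,1]

```text
clock: 23.0
position: [0.6442, 0.1846, 0.3035]
ee_rot: [-0.002, 0.749, 0.663, -0.003]
contact_force: [0.5, 0.1, 0.2]
width: 0.0854
gripper_force: 0.0
```

Call:
carry_out:
  linear:
    - [0,0,0.06]
    - [0,0,0.06]
    - [-0.0252,-0.0737,0]
    - [-0.0252,-0.0737,0]
    - [-0.0252,-0.0737,0]
    - [-0.0252,-0.0737,0]
    - [-0.0252,-0.0737,0]
    - [-0.0252,-0.0737,0]
  angular:
    - [0,0,0]
    - [0,0,0]
    - [0,0,-0.95]
    - [0,0,-0.95]
    - [0,0,-0.95]
    - [0,0,-0.95]
    - [0,0,-0.95]
    - [0,0,-0.95]
  hand: [1,1,0.5,0.5,0.5,0.5,0.5,0.5]

```text
clock: 23.67
position: [0.569, -0.0378, 0.3674]
ee_rot: [0.001, 0.88, 0.475, 0.001]
contact_force: [0.1, 0.6, -0.0]
width: 0.043
gripper_force: 0.0
```

Call:
carry_out:
  linear:
    - [-0.0252,-0.0737,0]
    - [-0.0252,-0.0737,0]
    - [0,0,0]
    - [0,0,0]
    - [0,0,0]
    - [0,0,0]
    - [0,0,0]
    - [0,0,0]
  angular:
    - [0,0,-0.95]
    - [0,0,-0.95]
    - [0,0,-0.95]
    - [0,0,-0.95]
    - [0,0,-0.95]
    - [0,0,-0.95]
    - [0,0,-0.95]
    - [0,0,-0.95]
  hand: [0.5,0.5,0.5,0.5,0.5,0.5,0.5,0.5]

```text
clock: 24.33
position: [0.5446, -0.1103, 0.3673]
ee_rot: [0.0, 0.982, 0.189, 0.001]
contact_force: [0.2, 0.3, 0.5]
width: 0.0427
gripper_force: 0.0
```

Call:
carry_out:
  linear:
    - [0,0,0]
    - [0,0,0]
    - [0,0,0]
    - [0,0,0]
    - [0,0,0]
    - [0,0,0]
  angular:
    - [0,0,-0.95]
    - [0,0,-0.95]
    - [0,0,-0.95]
    - [0,0,-0.95]
    - [0,0,-0.64]
    - [0,0,0]
  hand: [0.5,0.5,0.5,0.5,0.5,0.5]

```text
clock: 24.83
position: [0.5446, -0.1101, 0.3673]
ee_rot: [0.0, 1.0, 0.014, 0.001]
contact_force: [-0.9, -0.5, 0.1]
width: 0.0429
gripper_force: 0.0
```

```bash
python3 - <<'E'
from h import *
st()
a=np.mean([snap('scene') for _ in range(5)],0); crop(a,180,140,180,120,4.4,'s8'); st()
E
```

```text
t24.83 pos [ 0.5446 -0.1101  0.3673] phi -1.542 z [ 0.001 -0.    -1.   ] w 0.0429 gf 0.0 [-0.9 -0.5  0.1]
t25.08 pos [ 0.5443 -0.11    0.3672] phi -1.541 z [ 0. -0. -1.] w 0.0426 gf 0.0 [-1.2  0.3  0.5]
```

View pics/s8.png

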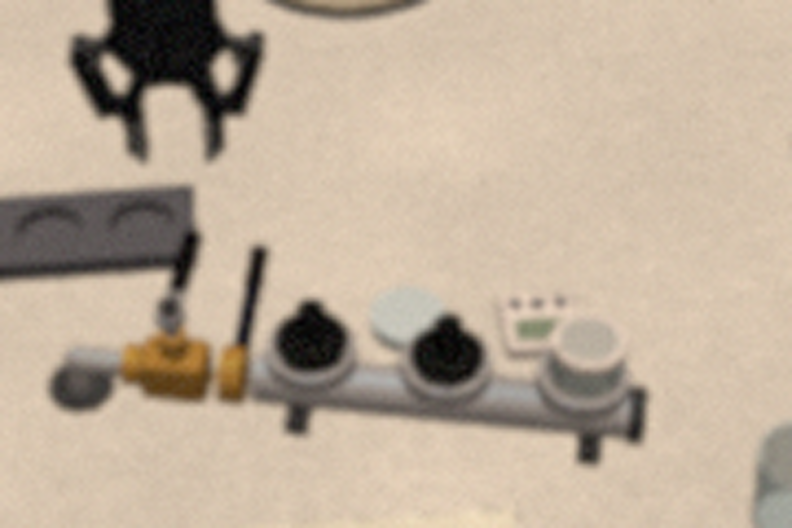

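All three places are filled: stoppers at (310,340) and (447,352), and the unit at (588,350) seated level. I align with the lever and grip it.

Call:
carry_out:
  linear:
    - [0,0,-0.05]
    - [0,0,-0.05]
    - [0,0,-0.05]
    - [0,0,-0.04]
    - [0,0,-0.02]
    - [0,0,-0.014]
    - [0,0,0]
    - [0,0,0]
  angular:
    - [0,0,-0.95]
    - [0,0,-0.95]
    - [0,0,0]
    - [0,0,0]
    - [0,0,0]
    - [0,0,0]
    - [0,0,0]
    - [0,0,0]
  hand: [0.5,0.5,0.5,0.5,0.5,0.5,0.5,0.5]

```text
clock: 25.75
position: [0.5446, -0.1101, 0.2558]
ee_rot: [0.0, 0.998, -0.061, 0.001]
contact_force: [0.7, 0.0, 0.2]
width: 0.0426
gripper_force: 0.0
```

Call:
carry_out:
  linear:
    - [0,0,0]
    - [0,0,0]
    - [0,0,0]
    - [0,0,0]
    - [0,0,0]
    - [0,0,0]
    - [0,0,0]
    - [0,0,0]
  angular:
    - [0,0,0]
    - [0,0,0]
    - [0,0,0]
    - [0,0,0]
    - [0,0,0]
    - [0,0,0]
    - [0,0,0]
    - [0,0,0]
  hand: [0.1,0.1,0.1,0.1,0.1,0.1,0.1,0.1]
  force: 20

```text
clock: 26.42
position: [0.5446, -0.1102, 0.2564]
ee_rot: [0.0, 0.998, -0.061, 0.001]
contact_force: [-0.1, -1.3, 5.9]
width: 0.0144
gripper_force: 24.0
```

```bash
python3 - <<'E'
from h import *
st()
E
```

```text
t26.42 pos [ 0.5446 -0.1102  0.2564] phi -1.693 z [ 0.002 -0.001 -1.   ] w 0.0144 gf 24.0 [-0.1 -1.3  5.9]
```

Call:
carry_out:
  linear:
    - [-0.0011,-0.0094,0]
    - [-0.0003,-0.0095,0]
    - [0.0004,-0.0095,0]
    - [0.0011,-0.0094,0]
    - [0.0018,-0.0093,0]
    - [0.0025,-0.0092,0]
    - [0.0032,-0.0089,0]
    - [0.0039,-0.0087,0]
  angular:
    - [0,0,0.95]
    - [0,0,0.95]
    - [0,0,0.95]
    - [0,0,0.95]
    - [0,0,0.95]
    - [0,0,0.95]
    - [0,0,0.95]
    - [0,0,0.95]
  hand: [0.1,0.1,0.1,0.1,0.1,0.1,0.1,0.1]

```text
clock: 27.08
position: [0.5509, -0.1467, 0.2565]
ee_rot: [0.0, 0.97, 0.241, 0.002]
contact_force: [3.3, 3.0, 4.7]
width: 0.0145
gripper_force: 23.9
```

Call:
carry_out:
  linear:
    - [0.0045,-0.0084,0]
    - [0.0051,-0.008,0]
    - [0.0057,-0.0076,0]
    - [0.0063,-0.0071,0]
    - [0.0068,-0.0066,0]
    - [0.0073,-0.0061,0]
    - [0.0077,-0.0055,0]
    - [0.0081,-0.0049,0]
  angular:
    - [0,0,0.95]
    - [0,0,0.95]
    - [0,0,0.95]
    - [0,0,0.95]
    - [0,0,0.95]
    - [0,0,0.95]
    - [0,0,0.95]
    - [0,0,0.95]
  hand: [0.1,0.1,0.1,0.1,0.1,0.1,0.1,0.1]

```text
clock: 27.75
position: [0.5769, -0.1729, 0.2564]
ee_rot: [-0.0, 0.854, 0.521, 0.003]
contact_force: [1.5, 5.6, 5.0]
width: 0.0143
gripper_force: 23.9
```

Call:
carry_out:
  linear:
    - [0.0085,-0.0043,0]
    - [0.0088,-0.0036,0]
    - [0.009,-0.0029,0]
    - [0.0092,-0.0022,0]
    - [0,0,0]
  angular:
    - [0,0,0.95]
    - [0,0,0.95]
    - [0,0,0.95]
    - [0,0,0.95]
    - [0,0,0]
  hand: [0.1,0.1,0.1,0.1,0.1]

```text
clock: 28.17
position: [0.595, -0.1791, 0.2564]
ee_rot: [0.0, 0.765, 0.644, 0.003]
contact_force: [2.1, 5.0, 5.1]
width: 0.0146
gripper_force: 24.0
```

```bash
python3 - <<'E'
from h import *
st()
E
```

```text
t28.17 pos [ 0.595  -0.1791  0.2564] phi -0.172 z [ 0.004  0.003 -1.   ] w 0.0146 gf 24.0 [2.1 5.  5.1]
```

Call:
carry_out:
  linear:
    - [0.0094,-0.0015,0]
    - [0.003,-0.0003,0]
    - [0,0,0]
    - [0,0,0]
  angular:
    - [0,0,0.7]
    - [0,0,0.3]
    - [0,0,0]
    - [0,0,0]
  hand: [0.1,0.1,0.1,0.1]

```text
clock: 28.5
position: [0.5991, -0.1797, 0.2564]
ee_rot: [-0.002, 0.74, 0.672, 0.001]
contact_force: [-2.0, 5.5, 9.0]
width: 0.014
gripper_force: 27.2
```

Call:
carry_out:
  linear:
    - [0,0,0]
    - [0,0,0]
    - [0,0,0]
    - [0,0,0]
    - [0,0,0]
    - [0,0,0]
    - [0,0,0]
    - [0,0,0]
  angular:
    - [0,0,0]
    - [0,0,0]
    - [0,0,0]
    - [0,0,0]
    - [0,0,0]
    - [0,0,0]
    - [0,0,0]
    - [0,0,0]
  hand: [0.1,0.1,0.1,0.1,0.1,0.1,0.1,0.1]

```text
clock: 29.17
position: [0.5991, -0.1797, 0.2564]
ee_rot: [-0.002, 0.74, 0.672, 0.001]
contact_force: [-2.6, 6.0, 8.7]
width: 0.0148
gripper_force: 27.2
```

Call:
carry_out:
  linear:
    - [0,0,0]
    - [0,0,0]
    - [0,0,0]
    - [0,0,0]
    - [0,0,0]
    - [0,0,0]
    - [0,0,0]
    - [0,0,0]
  angular:
    - [0,0,0]
    - [0,0,0]
    - [0,0,0]
    - [0,0,0]
    - [0,0,0]
    - [0,0,0]
    - [0,0,0]
    - [0,0,0]
  hand: [0.1,0.1,0.1,0.1,0.1,0.1,0.1,0.1]

```text
clock: 29.83
position: [0.5991, -0.1797, 0.2564]
ee_rot: [-0.002, 0.74, 0.672, 0.001]
contact_force: [-3.1, 5.8, 8.3]
width: 0.0144
gripper_force: 27.2
```

Call:
carry_out:
  linear:
    - [0,0,0]
    - [0,0,0]
    - [0,0,0]
    - [0,0,0]
    - [0,0,0]
    - [0,0,0]
    - [0,0,0]
    - [0,0,0]
  angular:
    - [0,0,0]
    - [0,0,0]
    - [0,0,0]
    - [0,0,0]
    - [0,0,0]
    - [0,0,0]
    - [0,0,0]
    - [0,0,0]
  hand: [0.1,0.1,0.1,0.1,0.1,0.1,0.1,0.1]

```text
clock: 30.5
position: [0.5991, -0.1797, 0.2564]
ee_rot: [-0.002, 0.74, 0.672, 0.001]
contact_force: [-3.0, 5.8, 8.7]
width: 0.0145
gripper_force: 27.2
```

Call:
carry_out:
  linear:
    - [0,0,0]
    - [0,0,0]
    - [0,0,0]
    - [0,0,0]
    - [0,0,0]
    - [0,0,0]
    - [0,0,0]
    - [0,0,0]
  angular:
    - [0,0,0]
    - [0,0,0]
    - [0,0,0]
    - [0,0,0]
    - [0,0,0]
    - [0,0,0]
    - [0,0,0]
    - [0,0,0]
  hand: [0.1,0.1,0.1,0.1,0.1,0.1,0.1,0.1]

```text
clock: 31.17
position: [0.599, -0.1797, 0.2564]
ee_rot: [-0.002, 0.74, 0.672, 0.001]
contact_force: [-2.8, 5.7, 7.9]
width: 0.0142
gripper_force: 27.2
```

Call:
carry_out:
  linear:
    - [0,0,0]
    - [0,0,0]
    - [0,0,0]
    - [0,0,0]
    - [0,0,0]
    - [0,0,0]
    - [0,0,0]
    - [0,0,0]
  angular:
    - [0,0,0]
    - [0,0,0]
    - [0,0,0]
    - [0,0,0]
    - [0,0,0]
    - [0,0,0]
    - [0,0,0]
    - [0,0,0]
  hand: [0.1,0.1,0.1,0.1,0.1,0.1,0.1,0.1]

```text
clock: 31.83
position: [0.599, -0.1797, 0.2564]
ee_rot: [-0.002, 0.74, 0.672, 0.001]
contact_force: [-2.7, 4.6, 8.7]
width: 0.0144
gripper_force: 27.2
```

```bash
python3 - <<'E'
from h import *
st()
E
```

```text
t31.83 pos [ 0.599  -0.1797  0.2564] phi -0.096 z [-0.001  0.004 -1.   ] w 0.0144 gf 27.2 [-2.7  4.6  8.7]
```

Call:
carry_out:
  linear:
    - [0,0,0]
    - [0,0,0]
    - [0,0,0]
    - [0,0,0]
    - [0,0,0]
    - [0,0,0]
    - [0,0,0]
    - [0,0,0]
  angular:
    - [0,0,0]
    - [0,0,0]
    - [0,0,0]
    - [0,0,0]
    - [0,0,0]
    - [0,0,0]
    - [0,0,0]
    - [0,0,0]
  hand: [0.1,0.1,0.1,0.1,0.1,0.1,0.1,0.1]

```text
clock: 32.5
position: [0.599, -0.1797, 0.2564]
ee_rot: [-0.002, 0.74, 0.672, 0.001]
contact_force: [-2.5, 5.9, 9.4]
width: 0.0148
gripper_force: 27.2
```

```bash
python3 - <<'E'
from h import *
a=np.mean([snap('scene') for _ in range(5)],0); crop(a,180,140,180,120,4.4,'s9')
A=cv2.imread('pics/s8.png').astype(float);B=cv2.imread('pics/s9.png').astype(float)
d=cv2.GaussianBlur(np.abs(A-B).mean(2),(0,0),4)
print('diff over heads',d[280:440,250:660].max().round(1),'ref noise',np.median(d).round(1))
E
```

```text
diff over heads 8.7 ref noise 1.9
```

Call:
carry_out:
  linear:
    - [-0.003,0.0003,0]
    - [-0.0094,0.0015,0]
    - [-0.0092,0.0022,0]
    - [-0.009,0.0029,0]
    - [-0.0088,0.0036,0]
    - [-0.0085,0.0043,0]
    - [-0.0081,0.0049,0]
    - [-0.0077,0.0055,0]
  angular:
    - [0,0,-0.3]
    - [0,0,-0.7]
    - [0,0,-0.95]
    - [0,0,-0.95]
    - [0,0,-0.95]
    - [0,0,-0.95]
    - [0,0,-0.95]
    - [0,0,-0.95]
  hand: [0.1,0.1,0.1,0.1,0.1,0.1,0.1,0.1]

```text
clock: 33.42
position: [0.569, -0.1679, 0.2564]
ee_rot: [0.001, 0.892, 0.452, 0.003]
contact_force: [3.4, 4.7, 3.4]
width: 0.0146
gripper_force: 23.8
```

Call:
carry_out:
  linear:
    - [-0.0073,0.0061,0]
    - [-0.0068,0.0066,0]
    - [-0.0063,0.0071,0]
    - [-0.0057,0.0076,0]
    - [-0.0051,0.008,0]
    - [-0.0045,0.0084,0]
    - [-0.0039,0.0087,0]
    - [-0.0032,0.0089,0]
  angular:
    - [0,0,-0.95]
    - [0,0,-0.95]
    - [0,0,-0.95]
    - [0,0,-0.95]
    - [0,0,-0.95]
    - [0,0,-0.95]
    - [0,0,-0.95]
    - [0,0,-0.95]
  hand: [0.1,0.1,0.1,0.1,0.1,0.1,0.1,0.1]

```text
clock: 34.08
position: [0.5473, -0.138, 0.2565]
ee_rot: [0.001, 0.986, 0.164, 0.002]
contact_force: [1.9, 0.3, 3.8]
width: 0.0144
gripper_force: 23.9
```

Call:
carry_out:
  linear:
    - [-0.0025,0.0092,0]
    - [-0.0018,0.0093,0]
    - [-0.0011,0.0094,0]
    - [-0.0004,0.0095,0]
    - [0.0003,0.0095,0]
    - [0.0011,0.0094,0]
    - [0.0006,0.004,0]
    - [0,0,0]
  angular:
    - [0,0,-0.95]
    - [0,0,-0.95]
    - [0,0,-0.95]
    - [0,0,-0.95]
    - [0,0,-0.95]
    - [0,0,-0.95]
    - [0,0,-0.5]
    - [0,0,0]
  hand: [0.1,0.1,0.1,0.1,0.1,0.1,0.1,0.1]

```text
clock: 34.75
position: [0.5449, -0.1092, 0.2564]
ee_rot: [0.003, 0.997, -0.08, 0.001]
contact_force: [-0.5, -5.1, 5.5]
width: 0.0143
gripper_force: 31.6
```

Call:
carry_out:
  linear:
    - [0,0,0]
    - [0,0,0]
    - [0,0,0]
    - [0,0,0]
  angular:
    - [0,0,0]
    - [0,0,0]
    - [0,0,0]
    - [0,0,0]
  hand: [0.1,0.1,0.1,0.1]

```text
clock: 35.08
position: [0.5448, -0.1093, 0.2564]
ee_rot: [0.002, 0.997, -0.08, 0.001]
contact_force: [0.0, -4.5, 6.3]
width: 0.0144
gripper_force: 31.5
```

```bash
python3 - <<'E'
from h import *
st()
E
```

```text
t35.08 pos [ 0.5448 -0.1093  0.2564] phi -1.730 z [ 0.002 -0.005 -1.   ] w 0.0144 gf 31.5 [ 0.  -4.5  6.3]
```

The lever is at the shut stop. I release it, move above the unit and refine the carrier position.

Call:
carry_out:
  linear:
    - [0,0,0]
    - [0,0,0]
    - [0,0,0]
    - [0,0,0.04]
    - [0,0,0.06]
    - [0,0,0.06]
    - [0,0,0.06]
    - [0,0,0.01]
  angular:
    - [0,0,0]
    - [0,0,0]
    - [0,0,0]
    - [0,0,0]
    - [0,0,0]
    - [0,0,0]
    - [0,0,0]
    - [0,0,0]
  hand: [0.5,0.5,0.5,0.5,0.5,0.5,0.5,0.5]

```text
clock: 35.75
position: [0.5457, -0.108, 0.3753]
ee_rot: [0.001, 0.997, -0.081, 0.004]
contact_force: [1.0, -0.6, -0.3]
width: 0.0426
gripper_force: 0.0
```

Call:
carry_out:
  linear:
    - [0.025,0.0731,0]
    - [0.025,0.0731,0]
    - [0.025,0.0731,0]
    - [0.025,0.0731,0]
    - [0.025,0.0731,0]
    - [0.025,0.0731,0]
    - [0.025,0.0731,0]
    - [0.025,0.0731,0]
  angular:
    - [0,0,0.95]
    - [0,0,0.95]
    - [0,0,0.95]
    - [0,0,0.95]
    - [0,0,0.95]
    - [0,0,0.95]
    - [0,0,0.95]
    - [0,0,0.95]
  hand: [1,1,1,1,1,1,1,1]

```text
clock: 36.42
position: [0.6444, 0.1866, 0.3692]
ee_rot: [-0.0, 0.975, 0.223, -0.001]
contact_force: [0.6, -0.3, -0.0]
width: 0.0854
gripper_force: 0.0
```

Call:
carry_out:
  linear:
    - [0,0,0]
    - [0,0,0]
    - [0,0,0]
    - [0,0,0]
    - [0,0,0]
    - [0,0,0]
    - [0,0,0]
    - [0,0,0]
  angular:
    - [0,0,0.95]
    - [0,0,0.95]
    - [0,0,0.95]
    - [0,0,0.95]
    - [0,0,0.95]
    - [0,0,0.95]
    - [0,0,0.95]
    - [0,0,0.95]
  hand: [1,1,1,1,1,1,1,1]

```text
clock: 37.08
position: [0.6442, 0.1847, 0.369]
ee_rot: [-0.001, 0.864, 0.504, -0.001]
contact_force: [-0.4, -0.1, -0.3]
width: 0.0854
gripper_force: 0.0
```

Call:
carry_out:
  linear:
    - [0,0,0]
    - [0,0,0]
    - [0,0,0]
    - [0,0,0]
    - [0,0,0]
    - [0,0,0]
  angular:
    - [0,0,0.95]
    - [0,0,0.95]
    - [0,0,0.95]
    - [0,0,0.95]
    - [0,0,0.95]
    - [0,0,0.1]
  hand: [1,1,1,1,1,1]

```text
clock: 37.58
position: [0.6442, 0.1847, 0.3691]
ee_rot: [-0.001, 0.751, 0.66, -0.001]
contact_force: [-0.4, 0.8, -0.9]
width: 0.0856
gripper_force: 0.0
```

```bash
python3 - <<'E'
from h import *
st()
U=lambda x,y,z: onz('top',*ctop(x,y,6,(290,140)),z)[:2].round(4)
print('pockets top',[U(*p,.018) for p in((197,495),(358,482),(520,468))],'centre corners',U(356.5,481.5,.018))
S=lambda x,y,z: onz('scene',*ctop(x,y,3.6,(150,175)),z)[:2].round(4)
c=[S(*p,.018) for p in((37,40),(266,28),(268,84),(30,100))];print('scene carrier',c,np.mean(c,0))
a=np.mean([snap('scene') for _ in range(5)],0); crop(a,130,110,230,150,3.4,'s10'); st()
E
```

```text
t37.58 pos [0.6442 0.1847 0.3691] phi -0.128 z [-0.002  0.    -1.   ] w 0.0856 gf 0.0 [-0.4  0.8 -0.9]
pockets top [array([ 0.4264, -0.1657]), array([ 0.4342, -0.2427]), array([ 0.4424, -0.3205])] centre corners [ 0.4344 -0.242 ]
scene carrier [array([ 0.4061, -0.3642]), array([ 0.3854, -0.124 ]), array([ 0.4693, -0.1149]), array([ 0.495 , -0.3532])] [ 0.43895  -0.239075]
t37.83 pos [0.6444 0.1845 0.3699] phi -0.130 z [-0.001 -0.    -1.   ] w 0.0855 gf 0.0 [-0.3 -1.1 -0.1]
```

View pics/s10.png

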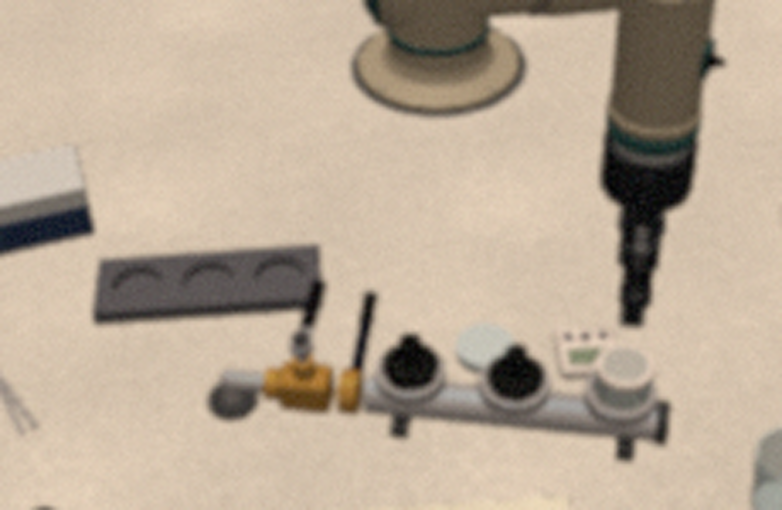

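The lever is shut at (312,305). The unit is seated at (623,375) and the stoppers at (410,362) and (515,375). I take the unit out.

Call:
carry_out:
  linear:
    - [0,0,-0.05]
    - [0,0,-0.05]
    - [0,0,-0.05]
    - [0,0,-0.03]
    - [0,0,-0.02]
    - [0,0,-0.014]
    - [0,0,0]
    - [0,0,0]
  angular:
    - [0,0,0]
    - [0,0,0]
    - [0,0,0]
    - [0,0,0]
    - [0,0,0]
    - [0,0,0]
    - [0,0,0]
    - [0,0,0]
  hand: [1,1,1,1,1,1,1,1]

```text
clock: 38.5
position: [0.6448, 0.1845, 0.2637]
ee_rot: [0.0, 0.751, 0.66, 0.0]
contact_force: [0.9, 0.6, 0.3]
width: 0.0853
gripper_force: 0.0
```

Call:
carry_out:
  linear:
    - [0,0,0]
    - [0,0,0]
    - [0,0,0]
    - [0,0,0]
    - [0,0,0]
    - [0,0,0]
    - [0,0,0]
    - [0,0,0]
  angular:
    - [0,0,0]
    - [0,0,0]
    - [0,0,0]
    - [0,0,0]
    - [0,0,0]
    - [0,0,0]
    - [0,0,0]
    - [0,0,0]
  hand: [0.5,0.5,0.5,0.5,0.5,0.5,0.5,0.5]
  force: 40

```text
clock: 39.17
position: [0.6447, 0.1845, 0.2648]
ee_rot: [0.001, 0.751, 0.66, 0.001]
contact_force: [-1.5, -0.6, 5.5]
width: 0.0532
gripper_force: 41.5
```

Call:
carry_out:
  linear:
    - [0,0,0.03]
    - [0,0,0.05]
    - [0,0,0.06]
    - [0,0,0.06]
    - [0,0,0.01]
    - [0,0,0]
  angular:
    - [0,0,0]
    - [0,0,0]
    - [0,0,0]
    - [0,0,0]
    - [0,0,0]
    - [0,0,0]
  hand: [0.5,0.5,0.5,0.5,0.5,0.5]

```text
clock: 39.67
position: [0.6449, 0.1846, 0.371]
ee_rot: [0.002, 0.751, 0.66, 0.003]
contact_force: [0.4, 0.0, -0.5]
width: 0.0534
gripper_force: 42.3
```

```bash
python3 - <<'E'
from h import *
st(); snap('top'); st()
E
```

```text
t39.67 pos [0.6449 0.1846 0.371 ] phi -0.129 z [ 0.006  0.001 -1.   ] w 0.0534 gf 42.3 [ 0.4  0.  -0.5]
t39.72 pos [0.6443 0.1844 0.3686] phi -0.129 z [ 0.001  0.    -1.   ] w 0.0536 gf 42.3 [-0.1 -0.1 -1.1]
```

Call:
carry_out:
  linear:
    - [-0.032,-0.0655,0]
    - [-0.032,-0.0655,0]
    - [-0.032,-0.0655,0]
    - [-0.032,-0.0655,0]
    - [-0.032,-0.0655,0]
    - [-0.032,-0.0655,0]
    - [-0.032,-0.0655,0]
    - [-0.032,-0.0655,0]
  angular:
    - [0,0,0]
    - [0,0,0]
    - [0,0,0]
    - [0,0,0]
    - [0,0,0]
    - [0,0,0]
    - [0,0,0]
    - [0,0,0]
  hand: [0.5,0.5,0.5,0.5,0.5,0.5,0.5,0.5]

```text
clock: 40.38
position: [0.5146, -0.0787, 0.3658]
ee_rot: [-0.002, 0.751, 0.66, -0.001]
contact_force: [1.3, -1.5, -1.2]
width: 0.0533
gripper_force: 42.3
```

Call:
carry_out:
  linear:
    - [-0.032,-0.0655,0]
    - [-0.032,-0.0655,0]
    - [-0.032,-0.0655,0]
    - [-0.032,-0.0655,0]
    - [-0.032,-0.0655,0]
    - [0,0,0]
    - [0,0,-0.05]
    - [0,0,-0.06]
  angular:
    - [0,0,0]
    - [0,0,0]
    - [0,0,0]
    - [0,0,0]
    - [0,0,0]
    - [0,0,0]
    - [0,0,0]
    - [0,0,0]
  hand: [0.5,0.5,0.5,0.5,0.5,0.5,0.5,0.5]

```text
clock: 41.05
position: [0.4363, -0.2421, 0.3127]
ee_rot: [0.001, 0.752, 0.659, 0.0]
contact_force: [-0.5, -0.2, -1.7]
width: 0.0535
gripper_force: 42.4
```

Call:
carry_out:
  linear:
    - [0,0,-0.06]
    - [0,0,-0.06]
    - [0,0,-0.04]
    - [0,0,-0.02]
    - [0,0,0]
    - [0,0,0]
  angular:
    - [0,0,0]
    - [0,0,0]
    - [0,0,0]
    - [0,0,0]
    - [0,0,0]
    - [0,0,0]
  hand: [0.5,0.5,0.5,0.5,0.5,0.5]

```text
clock: 41.55
position: [0.4358, -0.2405, 0.2216]
ee_rot: [-0.002, 0.751, 0.66, -0.0]
contact_force: [0.2, -1.1, -1.1]
width: 0.0534
gripper_force: 42.5
```

```bash
python3 - <<'E'
from h import *
st();print(manip.get_state()['moment'])
E
```

```text
t41.55 pos [ 0.4358 -0.2405  0.2216] phi -0.129 z [-0.003  0.003 -1.   ] w 0.0534 gf 42.5 [ 0.2 -1.1 -1.1]
[-0.00408978  0.01237064  0.03261497]
```

Call:
carry_out:
  linear:
    - [0,0,-0.006]
    - [0,0,-0.006]
    - [0,0,-0.006]
    - [0,0,-0.004]
    - [0,0,0]
    - [0,0,0]
  angular:
    - [0,0,0]
    - [0,0,0]
    - [0,0,0]
    - [0,0,0]
    - [0,0,0]
    - [0,0,0]
  hand: [0.5,0.5,0.5,0.5,0.5,0.5]

```text
clock: 42.05
position: [0.4363, -0.2413, 0.2123]
ee_rot: [0.0, 0.751, 0.66, -0.0]
contact_force: [-1.2, -0.8, -1.5]
width: 0.0532
gripper_force: 42.8
```

```bash
python3 - <<'E'
from h import *
st();print(manip.get_state()['moment'])
E
```

```text
t42.05 pos [ 0.4363 -0.2413  0.2123] phi -0.129 z [-0. -0. -1.] w 0.0532 gf 42.8 [-1.2 -0.8 -1.5]
[-0.18188721  0.18542734  0.03812733]
```

The foot is in the pocket. I lower the last few millimetres, release and rise.

Call:
carry_out:
  linear:
    - [0,0,-0.006]
    - [0,0,-0.006]
    - [0,0,0]
    - [0,0,0]
    - [0,0,0]
    - [0,0,0]
    - [0,0,0]
    - [0,0,0]
  angular:
    - [0,0,0]
    - [0,0,0]
    - [0,0,0]
    - [0,0,0]
    - [0,0,0]
    - [0,0,0]
    - [0,0,0]
    - [0,0,0]
  hand: [0.5,0.5,0.5,0.5,1,1,1,1]

```text
clock: 42.72
position: [0.4366, -0.2411, 0.206]
ee_rot: [-0.0, 0.751, 0.66, 0.0]
contact_force: [-0.3, -0.1, 0.2]
width: 0.0855
gripper_force: 0.0
```

Call:
carry_out:
  linear:
    - [0,0,0.03]
    - [0,0,0.06]
    - [0,0,0.06]
    - [0,0,0.06]
    - [0,0,0.06]
    - [-0.06,0,0.04]
    - [-0.06,0,0]
    - [0,0,0]
  angular:
    - [0,0,0]
    - [0,0,0]
    - [0,0,0]
    - [0,0,0]
    - [0,0,0]
    - [0,0,0]
    - [0,0,0]
    - [0,0,0]
  hand: [1,1,1,1,1,1,1,1]

```text
clock: 43.38
position: [0.3729, -0.2401, 0.3622]
ee_rot: [-0.001, 0.752, 0.66, -0.001]
contact_force: [-1.2, 0.1, -0.2]
width: 0.0854
gripper_force: 0.0
```

```bash
python3 - <<'E'
from h import *
st()
a=np.mean([snap('scene') for _ in range(5)],0); crop(a,130,120,220,140,3.6,'s11'); st()
E
```

```text
t43.38 pos [ 0.3729 -0.2401  0.3622] phi -0.130 z [-0.002 -0.    -1.   ] w 0.0854 gf 0.0 [-1.2  0.1 -0.2]
t43.63 pos [ 0.3772 -0.2414  0.3608] phi -0.129 z [ 0.  0. -1.] w 0.0856 gf 0.0 [ 0.1 -0.4 -0.4]
```

View pics/s11.png

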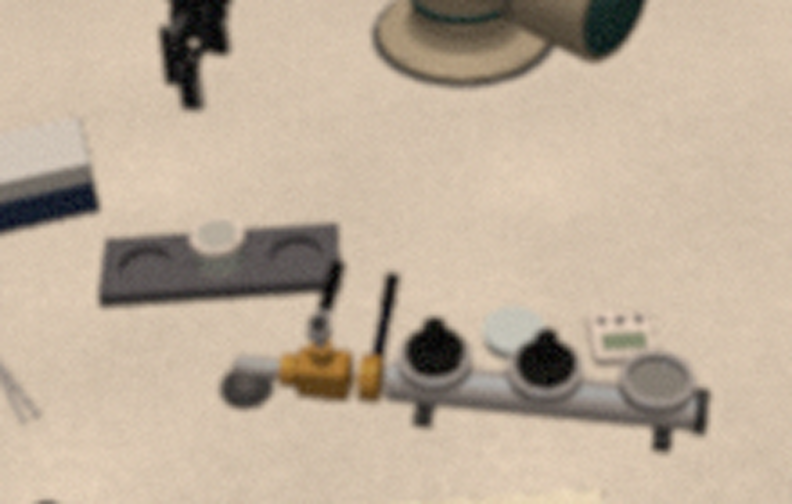

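The unit stands in the middle pocket at (218,245). The lever is shut at (333,285), the stoppers are upright at (435,350) and (547,362), and the arm is clear of everything. I hand the job in.

```bash
python3 -c "
from rig import manip
print(manip.sign_off())"
```

```text
the job is handed in; nothing more can be done
None
```

I handed the job in after about 44 s of robot time, with no verdict returned: the one filter unit found went through the valve cycle and now stands in the carrier's middle pocket, with the valve shut and both stoppers upright in the manifold.

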